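# Probe and file the circuit boards

## Task

Test the circuit boards lying on the bench one at a time, in order of their number of black socket strips, fewest first: lay the board flat on the needle stand's plate, slide it until its copper test spot is right under the needle tip, leave it lying there and press the tester's white key down. Then file that board flat in the rack pocket with as many dots as the board has strips, before testing the next; some numbers may be missing, and their pockets stay empty. Do not knock the needle or disturb the other things on the bench.

Things in the scene. Friction and masses are not known exactly. Their poses are not given: they have to be found in the camera images.
- board1: board 1: green, 120 x 50 x 5 mm, 110 g, with one black socket strip (5 x 36 mm, 3.5 mm tall) side by side near the middle. Origin: underside centre; x along the length, test spot at +x, z up. Aluminium heat sink 40 (x) x 22 (y) mm centred at x = -36 mm, y = 0, from 5 to 35 mm above the underside: grip it across y. May be absent (None)
- spot1 (a point): centre of board 1's test spot, a bare copper disc of 12 mm diameter in a white ring, on the board's top face at x = 40, y = 12 mm of the board's frame, 5 mm above its underside
- board2: board 2: green, 120 x 50 x 5 mm, 110 g, with two black socket strips (5 x 36 mm, 3.5 mm tall) side by side near the middle. Origin: underside centre; x along the length, test spot at +x, z up. Aluminium heat sink 40 (x) x 22 (y) mm centred at x = -36 mm, y = 0, from 5 to 35 mm above the underside: grip it across y. May be absent (None)
- spot2 (a point): centre of board 2's test spot, a bare copper disc of 12 mm diameter in a white ring, on the board's top face at x = 44, y = -10 mm of the board's frame, 5 mm above its underside
- board3: board 3: green, 120 x 50 x 5 mm, 110 g, with three black socket strips (5 x 36 mm, 3.5 mm tall) side by side near the middle. Origin: underside centre; x along the length, test spot at +x, z up. Aluminium heat sink 40 (x) x 22 (y) mm centred at x = -36 mm, y = 0, from 5 to 35 mm above the underside: grip it across y. May be absent (None)
- spot3 (a point): centre of board 3's test spot, a bare copper disc of 12 mm diameter in a white ring, on the board's top face at x = 38, y = -13 mm of the board's frame, 5 mm above its underside
- board4: board 4: green, 120 x 50 x 5 mm, 110 g, with four black socket strips (5 x 36 mm, 3.5 mm tall) side by side near the middle. Origin: underside centre; x along the length, test spot at +x, z up. Aluminium heat sink 40 (x) x 22 (y) mm centred at x = -36 mm, y = 0, from 5 to 35 mm above the underside: grip it across y. May be absent (None)
- spot4 (a point): centre of board 4's test spot, a bare copper disc of 12 mm diameter in a white ring, on the board's top face at x = 45, y = 6 mm of the board's frame, 5 mm above its underside
- stand: fixed needle stand: black plate 220 (x) x 170 (y) x 15 mm; origin under the plate's centre, so its top is at z = 15 mm. A column at x = 145 mm, 180 mm tall, carries a 14 mm arm, 143 mm above the table, towards -x to the needle at x = 30 mm, y = 0; a steel stop bar 8 mm tall lies across the plate from x = 68 to 78 mm. Bring boards in from the -x side, test spot first
- needle: the fixed vertical test needle, origin at its tip; 6 mm thick, 12 mm from 55 mm above the tip; its 18 mm holder starts 110 mm above the tip
- needle_tip (a point): tip of the needle, 10 mm over the plate's top, so 5 mm over a board's top face
- tester: fixed grey box 110 (x) x 64 (y) x 35 mm with a white push key on top; origin under its centre
- key (a joint): travel of the tester's white push key, m: 0 up, 0.006 fully pressed (about 4 N, springs back). It counts as pressed from 0.004 on; press it fully
- key_top (a point): centre of the top of the white round key (30 mm diameter), on the grey tester box (110 x 64 x 35 mm); press straight down; 57 mm above the table when up, 51 mm fully pressed
- rack: fixed grey rack 286 (x) x 176 (y) x 14 mm, origin under its centre: four flat open pockets in a row along x, pocket 1 at -x; one to four black dots at a pocket's ends give its number. Pockets: 64 (x) x 136 (y) mm inside, floor at 6 mm, walls 8 mm above the floor, pitch 70 mm; a board lies along the rack's y, either way round
- pocket1 (a point): centre of the floor of rack pocket 1 (one dot); axes as the rack
- pocket2 (a point): centre of the floor of rack pocket 2 (two dots); axes as the rack
- pocket3 (a point): centre of the floor of rack pocket 3 (three dots); axes as the rack
- pocket4 (a point): centre of the floor of rack pocket 4 (four dots); axes as the rack
- brush: cleaning brush 160 mm long, lying between stand and rack; leave alone
- spool: upright spool, 52 mm diameter, 42 mm tall; leave alone
- flux: small jar, 40 mm diameter, 60 mm tall; leave alone
- calliper: calliper 160 mm long, lying; leave alone
Not all that is in view belongs to the job. Leave any blue look-alike of the board4 alone.

How it is judged:
By the outcome, as a careful person would: the job done as asked, in the order asked, and still so for the second after the job is handed in, with the robot touching nothing.
Of board1, board2, board3, board4 only 2 to 3 are there at a start; the rules pass over those that are not, and their reading is None.
At some moment in a run one of board1, board2, board3, board4 may be knocked a few centimetres aside while the robot is not near it.
Once in a run the grip may slacken for a moment while it holds something.
It also fails if it takes over 210 s, if anything falls off the work surface, if the arm or the gripper's body presses on something with over 40 N, if the wrist force passes 120 N, or if a joint passes its speed limit or range.

## Robot

A 6-joint arm with a two-finger parallel gripper is mounted at the origin on the work surface. World frame = base frame: x ahead of the robot, y to its left, z up, the work surface at z = 0. Lengths are in mm, angles in rad, forces in N, time in s.
With the tool pointing down it reaches from about 350 to 875 mm from the base axis. Payload 4.2 kg.
Tool frame: the origin (TCP) lies midway between the tips of the shut fingers; the grasp point (between the pads) lies 19 mm behind it (arm.tcp_to_grasp is the distance from the TCP to the grasp point, in mm); z points along the fingers, y is the line along which they close (so a half turn about z gives the same grasp; the last joint's range is limited). The gripper opens to 85 mm and grips with 20 to 120 N. Pads are 22 mm wide; open, the fingers measure 114 mm over their backs; the gripper's body (76 mm by 85 mm) begins 54 mm behind the grasp point. The pads swing forward as they close: fully open they stand 13 mm farther back than shut.
Start: joints at [1.44, 0.385, 0.008, 0, -1.194, -0.259], TCP at [237.469, 578.107, 231.312] pointing down, gripper open.
Joint ranges: [-3.14, 3.14], [-1.21, 2.06], [-1.07, 1.41], [-3.16, 2.05], [-2.99, -0.16], [-3.1, 3.1]. Speed limits (rad/s): [2.79, 2.79, 3.14, 3.14, 3.14, 3.14].

## Interface

Orientations are given as a unit quaternion [x, y, z, w].
In Python, from bench import arm, get_image gives the robot as it stands.
- The arm moves only by the tool drive_tool, never from a script. Its argument "deltas" is a list of rows, each a list of 2 entries, a list of its own where there are three numbers: the shift along the tool's x, y, z in cm, then the turn, a rotation vector about the tool's x, y, z in degrees. In form: [[[x, y, z], [ax, ay, az]], ...]. A call has 1 to 12 rows; each row shifts and turns the commanded pose from where the row before left it, along the tool's axes as they then stand; what a row does not reach is not made up. A row lasts 1/10 s, in which the tool goes at most 50 mm and 8.59 degrees, less where a joint would pass 70% of its speed; a pose out of reach is approached as far as the arm can. A call with a gripper value outside its range is refused whole. "claw" is the finger opening in cm, from 0 to 8.54, set as the call begins (left out, the last holds). The fingers move at their own pace and stop on an object; the grip force is fixed at half the most. Time passes only in rows, so rows that do not move let the fingers close. It gives the time, the measured TCP pose, the force, the opening and the grip force at its end, in the units of the state.
- arm.read_state(): the state, without advancing time (a new reading comes with each control period).
- get_image(name): name is "side" or "top" or "wrist"; returns a dict with "img" (400x640x3 uint8, red, green, blue), "fx", "fy", "cx", "cy" (pixels), "D" ([k1, k2, p1, p2, k3] as OpenCV has them; the pictures are not rectified), "eye" and "orientation" of the camera in the world; the wrist camera has in their place "mount" (4x4, takes a point from camera to tool coordinates, whose origin is the TCP and whose axes are the flange's). Camera axes: x right, y down, z forward; pixel columns grow to the right and rows downward; lengths in mm; the calibration is good to about 2 mm. A picture is of the moment at which its call begins: read the wrist's pose just before it. There is no depth.
- arm.job_done(): hands the job in; it is judged then, once.
The state is a dict: "clock": time; "joints": joint angles; "joint_vel": joint speeds; "joint_efforts": joint torques, N m; "position": TCP position; "ee_rot": TCP orientation; "contact_force": force on the tool from outside, world axes, zero at the start; "wrist_torque": the same for the moment, N m; "gripper_width": finger opening in mm; "grasp_force": force on a finger pad.
Only numpy, scipy, OpenCV 4.12 (cv2) and the standard library are available. Lean on these libraries where they do the work, as an engineer would, in place of code of your own. Each camera call takes 0.05 s, during which the arm holds its last target. There are 200 camera calls.

## Working session

There is one attempt and no reset: what is moved stays moved. The work goes in short steps, Python scripts to look and compute and a tool call to move; the robot and the scene stay as the last step left them, time stands still between calls to the robot, and variables do not carry over. Pictures are saved under pics/ and viewed, at most 14 in all, crops included, and the job is handed in when it is done.

Besides the shell and the picture viewer there is one more tool, called after ">>>" by a JSON object that holds its "fn" and its "kwargs". drive_tool: Moves the arm, as the interface text tells. Its arguments: {"type":"object","properties":{"deltas":{"type":"array"},"claw":{"type":"number"}},"required":["deltas"]}

```bash
ls; mkdir -p pics
cat > h.py <<'E'
import numpy as np, cv2
from scipy.spatial.transform import Rotation as R
from bench import arm, get_image
E
python3 - <<'E'
from h import *
import pickle
s=arm.read_state(); print(s)
for n in("top","side"):
    d=get_image(n); cv2.imwrite(f"pics/{n}0.png",d["img"][:,:,::-1]); pickle.dump(d,open(n+"0.pkl","wb"))
    print({k:v for k,v in d.items() if k!="img"})
E
```

```text
pics
{'clock': 0.0, 'joints': array([ 1.43965749e+00,  3.85578697e-01,  6.63344189e-03, -5.02348532e-04,
       -1.19397131e+00, -2.58624026e-01]), 'joint_vel': array([ 0.00125955, -0.00066584, -0.00083497, -0.00067402,  0.0011133 ,
        0.0007613 ]), 'joint_efforts': array([ 1.73116982e-04, -3.92287517e+01,  1.88400292e+01,  4.18625146e+00,
       -4.70544372e-03, -2.84542480e-06]), 'position': array([237.22801156, 577.60982603, 230.21068393]), 'ee_rot': array([ 9.81052109e-01, -1.93741015e-01, -1.65449987e-04,  1.07283816e-03]), 'contact_force': array([ 0.04434747, -0.2649474 , -0.73135969]), 'wrist_torque': array([-0.0664667 , -0.0131888 ,  0.04588039]), 'grasp_force': 0.0, 'gripper_width': 85.63592106417143}
{'fx': 361.23262798486115, 'fy': 361.23262798486115, 'cx': 318.41669083085924, 'cy': 204.82360157213176, 'D': array([-0.05209191,  0.        ,  0.        ,  0.        ,  0.        ]), 'eye': array([ 365.76841705,  -69.5419771 , 1218.34478231]), 'orientation': array([-0.69912737,  0.71252735, -0.04247869,  0.04148806])}
{'fx': 450.13899245270596, 'fy': 450.13899245270596, 'cx': 323.86806900772007, 'cy': 201.083655199657, 'D': array([-0.1290681,  0.       ,  0.       ,  0.       ,  0.       ]), 'eye': array([ 163.73278368, -815.34133171,  887.98084312]), 'orientation': array([ 0.90074583, -0.21556141,  0.07924376, -0.36866062])}
```

View pics/top0.png

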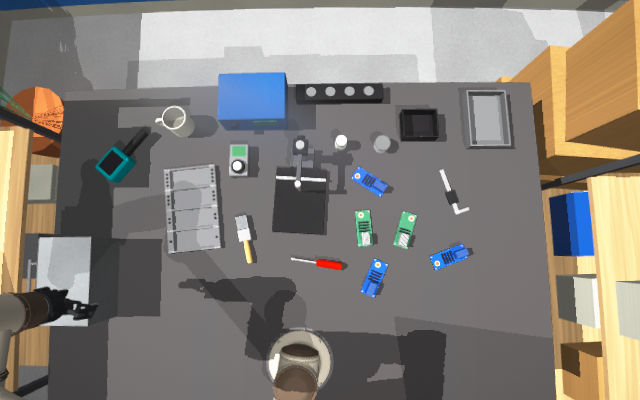

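View pics/side0.png

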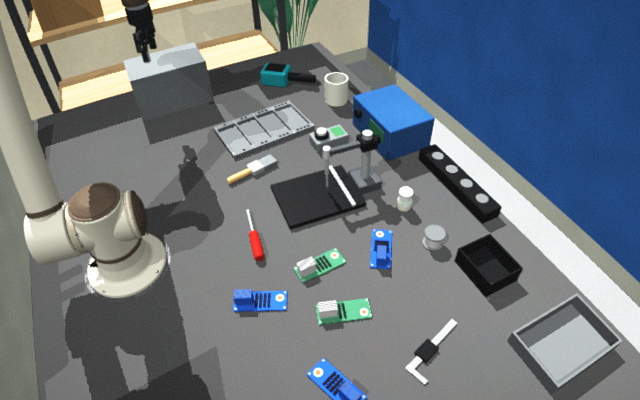

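Side view: green boards at (320,264) and (343,311), top view: (364,228) and (405,230). Blue look-alikes in top view at (370,181), (449,256) and (375,278). The needle stand is at (300,200), the tester at (238,160) and the rack at (193,208). Next I'll take a close crop of the candidates and the rack.

Run:
```python
import cv2,numpy as np
t=cv2.imread("pics/top0.png");s=cv2.imread("pics/side0.png")
r=lambda im,x,y,w,h,W,H:cv2.resize(im[y:y+h,x:x+w],(W,H),interpolation=cv2.INTER_CUBIC)
a=np.hstack([r(t,340,200,90,60,400,267),r(s,285,245,100,80,400,267)])
b=np.hstack([r(t,158,155,100,105,320,333),r(s,205,90,220,140,480,333)])
cv2.imwrite("pics/c1.png",np.vstack([a,b]))
```

```text
(no output)
```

View pics/c1.png

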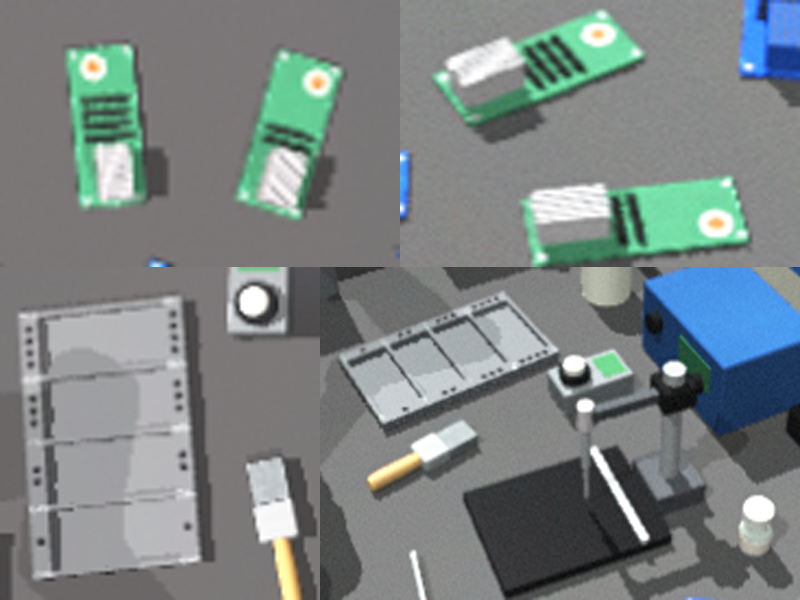

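Crop: the left green board at top px (364,228) has four strips and its spot on the left (+y), so it is board 4. The right one at (405,230) has two strips and its spot on the right (-y), so it is board 2. The rack's one-dot pocket is the near one, at the bottom of the top view. The blue boards are decoys. Next: coarse poses.

```bash
cat >> h.py <<'E'
from scipy.optimize import least_squares
def campose(d,s=None):
    if "eye" in d: return R.from_quat(d["orientation"]).as_matrix(), np.array(d["eye"])
    T=np.eye(4);T[:3,:3]=R.from_quat(s["ee_rot"]).as_matrix();T[:3,3]=s["position"]
    T=T@d["mount"];return T[:3,:3],T[:3,3]
def proj(d,P,s=None):
    Rc,e=campose(d,s);K=np.array([[d["fx"],0,d["cx"]],[0,d["fy"],d["cy"]],[0,0,1]])
    rv=cv2.Rodrigues(Rc.T)[0];return cv2.projectPoints(np.float64(P).reshape(-1,3),rv,-Rc.T@e,K,d["D"])[0].reshape(-1,2)
def unproj(d,px,z,s=None):
    Rc,e=campose(d,s);K=np.array([[d["fx"],0,d["cx"]],[0,d["fy"],d["cy"]],[0,0,1]])
    u=cv2.undistortPoints(np.float64(px).reshape(-1,1,2),K,d["D"]).reshape(-1,2)
    r=np.c_[u,np.ones(len(u))]@Rc.T;return e+r*((z-e[2])/r[:,2])[:,None]
def fit(views,x0):
    "views: (d,s,local pts,pixels); returns x,y,yaw(deg)"
    def f(p):
        M=R.from_euler("z",p[2]).as_matrix()
        return np.concatenate([(proj(d,np.float64(L)@M.T+[p[0],p[1],0],s)-px).ravel() for d,s,L,px in views])
    r=least_squares(f,x0,x_scale=[10,10,.1],loss="soft_l1");return [r.x[0],r.x[1],np.degrees(r.x[2])],np.sqrt(np.mean(f(r.x)**2))
SPOT={1:(40,12),2:(44,-10),3:(38,-13),4:(45,6)}
def bd(n,z=0): return [[60,25,5+z],[60,-25,5+z],[-60,25,5+z],[-60,-25,5+z],[*SPOT[n],5+z]]
E
python3 - <<'E'
from h import *
import pickle
t=pickle.load(open("top0.pkl","rb"));s=pickle.load(open("side0.pkl","rb"))
c=lambda P,ox,oy,kx,ky:np.array(P)/[kx,ky]+[ox,oy]
b4=c([[68,47],[132,45],[80,206],[145,205],[93,68]],340,200,4.444,4.45)
b2=c([[280,50],[342,70],[237,199],[298,217],[316,83]],340,200,4.444,4.45)
print("b4",fit([(t,None,bd(4),b4)],[400,-290,0]))
print("b2",fit([(t,None,bd(2),b2)],[400,-400,0]))
rk=c([[18,46],[180,30],[35,310],[200,293]],158,155,3.2,3.171)
print("rack",fit([(t,None,[[143,88,14],[143,-88,14],[-143,88,14],[-143,-88,14]],rk)],[450,300,0]))
print("key",unproj(t,c([[253,35]],158,155,3.2,3.171),57))
ss=c([[605-320,450-267],[668-320,548-267],[465-320,495-267],[508-320,592-267]],205,90,480/220,333/140)
S=[[110,85,15],[110,-85,15],[-110,85,15],[-110,-85,15]]
print("standside",fit([(s,None,S,ss)],[450,0,0]))
print("standtop",fit([(t,None,S,[[278,167],[328,169],[273,231],[325,235]])],[450,0,0]))
st=arm.read_state();d=get_image("wrist");print(d["mount"],d["fx"],d["cx"],d["cy"],d["D"]);print(R.from_quat(st["ee_rot"]).as_matrix().round(3))
E
```

```text
b4 ([np.float64(428.4967172482408), np.float64(-223.8270569231183), np.float64(2.384287769559228)], np.float64(0.2498357907924943))
b2 ([np.float64(419.52299306453415), np.float64(-362.5023001919256), np.float64(-18.813903889118645)], np.float64(0.31751933183117587))
rack ([np.float64(507.0886327311489), np.float64(355.5928454490844), np.float64(5.1437320593596025)], np.float64(0.2867237951423599))
key [[637.97294152 192.7120188   57.        ]]
standside ([np.float64(524.527618639022), np.float64(-18.68299887914957), np.float64(-5.7489105800509375)], np.float64(2.9169470902815493))
standtop ([np.float64(526.3573712312555), np.float64(-14.328568061632163), np.float64(-4.337255976972574)], np.float64(0.42450158357755163))
[[ 2.46229086e-04 -9.59225921e-01 -2.82640358e-01  7.35907592e+01]
 [ 9.99999836e-01  9.01281199e-05  5.65297249e-04 -6.03972886e-01]
 [-5.16773930e-04 -2.82640451e-01  9.59225786e-01 -1.42820312e+02]
 [ 0.00000000e+00  0.00000000e+00  0.00000000e+00  1.00000000e+00]] 307.3418916188803 325.2607715525148 205.5867834644969 [-0.00226994  0.          0.          0.          0.        ]
[[ 0.925 -0.38  -0.001]
 [-0.38  -0.925 -0.002]
 [ 0.     0.002 -1.   ]]
```

```bash
cat >> h.py <<'E'
import json
def pose(s=None):
    s=s or arm.read_state();M=R.from_quat(s["ee_rot"]).as_matrix();return np.r_[s["position"],np.degrees(np.arctan2(M[1,0],M[0,0]))]
def plan(vias,step=40,turn=8,p=None):
    "vias: world x,y,z,yaw (yaw unwrapped as given relative to current); prints rows in tool axes, cm/deg"
    p=pose() if p is None else np.array(p,float);rows=[]
    for v in vias:
        v=np.array(v,float);d=v-p;n=int(max(np.ceil(np.linalg.norm(d[:3])/step),np.ceil(abs(d[3])/turn),1));g0=p.copy()
        for k in range(1,n+1):
            g=g0+d*k/n;w=g-p;c,s=np.cos(np.radians(p[3])),np.sin(np.radians(p[3]))
            t=np.round([(c*w[0]+s*w[1])/10,(s*w[0]-c*w[1])/10,-w[2]/10],2);a=round(-w[3],1)
            rows.append([t.tolist(),[0,0,a]])
            p=p+np.r_[10*(c*t[0]+s*t[1]),10*(s*t[0]-c*t[1]),-10*t[2],-a]
    for i in range(0,len(rows),12): print(json.dumps(rows[i:i+12]).replace(" ",""))
E
python3 -c "
from h import *
plan([(480,180,240,-100),(385,-351,240,-198.8)])"
```

```text
[[[3.13,2.3,-0.08],[0,0,6.5]],[[3.37,1.92,-0.08],[0,0,6.4]],[[3.56,1.54,-0.08],[0,0,6.5]],[[3.72,1.13,-0.08],[0,0,6.5]],[[3.82,0.7,-0.08],[0,0,6.5]],[[3.87,0.26,-0.08],[0,0,6.4]],[[3.88,-0.17,-0.07],[0,0,6.5]],[[3.84,-0.61,-0.08],[0,0,6.5]],[[3.74,-1.04,-0.08],[0,0,6.4]],[[3.6,-1.45,-0.08],[0,0,6.5]],[[3.41,-1.85,-0.08],[0,0,6.5]],[[3.19,-2.22,-0.08],[0,0,6.5]]]
[[[3.85,0.01,-0.0],[0,0,7.1]],[[3.83,-0.47,-0.0],[0,0,7.0]],[[3.73,-0.94,-0.0],[0,0,7.1]],[[3.6,-1.38,-0.0],[0,0,7.0]],[[3.4,-1.82,-0.0],[0,0,7.1]],[[3.15,-2.22,-0.0],[0,0,7.0]],[[2.85,-2.59,-0.0],[0,0,7.1]],[[2.51,-2.92,-0.0],[0,0,7.0]],[[2.14,-3.2,-0.0],[0,0,7.1]],[[1.72,-3.45,-0.0],[0,0,7.0]],[[1.3,-3.63,-0.0],[0,0,7.1]],[[0.83,-3.76,-0.0],[0,0,7.0]]]
[[[0.37,-3.83,-0.0],[0,0,7.1]],[[-0.11,-3.86,-0.0],[0,0,7.1]]]
```

>>> {"fn": "drive_tool", "kwargs": {"deltas": [[[3.1,2.3,-0.1],[0,0,6.5]],[[3.4,1.9,-0.1],[0,0,6.5]],[[3.6,1.5,-0.1],[0,0,6.5]],[[3.7,1.1,-0.1],[0,0,6.5]],[[3.8,0.7,-0.1],[0,0,6.5]],[[3.9,0.3,-0.1],[0,0,6.5]],[[3.9,-0.2,-0.1],[0,0,6.5]],[[3.8,-0.6,-0.1],[0,0,6.5]],[[3.7,-1.0,-0.1],[0,0,6.5]],[[3.6,-1.4,-0.1],[0,0,6.5]],[[3.4,-1.8,0],[0,0,6.5]],[[3.2,-2.2,0],[0,0,6.5]]], "claw": 8.5}}

```text
clock: 1.35
position: [478.3, 179.0, 241.3]
ee_rot: [-0.639, 0.769, 0.0, -0.0]
contact_force: [0.7, 0.3, -0.7]
gripper_width: 84.6
grasp_force: 0.0
```

>>> {"fn": "drive_tool", "kwargs": {"deltas": [[[3.9,0,0],[0,0,7]],[[3.8,-0.5,0],[0,0,7]],[[3.7,-0.9,0],[0,0,7]],[[3.6,-1.4,0],[0,0,7]],[[3.4,-1.8,0],[0,0,7]],[[3.1,-2.2,0],[0,0,7]],[[2.8,-2.6,0],[0,0,7]],[[2.5,-2.9,0],[0,0,7]],[[2.1,-3.2,0],[0,0,7]],[[1.7,-3.4,0],[0,0,7]],[[1.3,-3.6,0],[0,0,7]],[[0.8,-3.8,0],[0,0,7]]]}}

```text
clock: 2.55
position: [397.4, -274.3, 241.2]
ee_rot: [0.04, 0.999, 0.0, -0.0]
contact_force: [0.3, 0.4, 0.8]
gripper_width: 85.0
grasp_force: 0.0
```

>>> {"fn": "drive_tool", "kwargs": {"deltas": [[[0.4,-3.8,0],[0,0,7]],[[-0.1,-3.9,0],[0,0,7]],[[0,0,0],[0,0,0]],[[0,0,0],[0,0,0]]]}}

```text
clock: 2.95
position: [383.9, -349.4, 240.6]
ee_rot: [0.16, 0.987, 0.0, -0.001]
contact_force: [0.0, 0.4, -0.3]
gripper_width: 84.9
grasp_force: 0.0
```

```bash
cat >> h.py <<'E'
import pickle
def snap(n,name):
    s=arm.read_state();d=get_image(n);cv2.imwrite(f"pics/{name}.png",d["img"][:,:,::-1]);pickle.dump((d,s),open(name+".pkl","wb"));return d,s
def load(name): return pickle.load(open(name+".pkl","rb"))
E
python3 -c "
from h import *
d,s=snap('wrist','w1');print(pose(s),s['joints'],s['clock'])"
```

```text
[ 383.89589709 -349.41341354  240.62881715  161.58240142] [-4.25713532e-01  1.97952060e-01 -2.32684154e-01 -4.11833287e-04
 -1.14159807e+00 -1.46635924e+00] 2.95
```

View pics/w1.png

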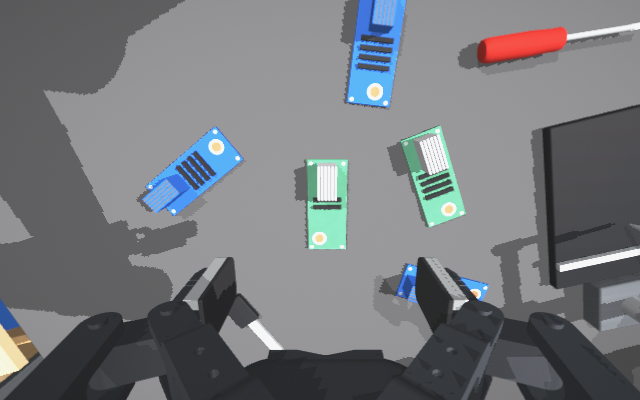

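Wrist view: board 2 (two strips) is at (327,204) and board 4 at (434,177). The blue decoys are at (197,170), (378,50) and (440,285). The stand is on the right. Next I'll fit board 2 automatically.

```bash
cat >> h.py <<'E'
def boards(d,s=None,z=5):
    "green boards: world centre, yaw of +x (from copper spot) with board top at z"
    h=cv2.cvtColor(d["img"],cv2.COLOR_RGB2HSV);m=cv2.inRange(h,(55,70,40),(85,255,255))
    m=cv2.morphologyEx(m,cv2.MORPH_CLOSE,np.ones((3,3)));out=[]
    o=cv2.inRange(h,(8,70,120),(22,255,255))
    for c in cv2.findContours(m,cv2.RETR_EXTERNAL,cv2.CHAIN_APPROX_NONE)[0]:
        if cv2.contourArea(c)<250: continue
        W=unproj(d,c.reshape(-1,2),z,s)[:,:2]
        (cx,cy),(w,l),_=r=cv2.minAreaRect(W.astype(np.float32));B=cv2.boxPoints(r)
        e=max([B[1]-B[0],B[2]-B[1]],key=np.linalg.norm);e/=np.linalg.norm(e)
        q=np.zeros_like(m);cv2.drawContours(q,[cv2.convexHull(c)],-1,255,-1);ys,xs=np.nonzero(q&o);sp=None
        if len(xs):
            sp=unproj(d,[[xs.mean(),ys.mean()]],z,s)[0,:2]
            if (sp-[cx,cy])@e<0:e=-e
        n=np.array([-e[1],e[0]]);loc=None if sp is None else np.round([(sp-[cx,cy])@e,(sp-[cx,cy])@n],1)
        out.append(dict(c=np.round([cx,cy],1),yaw=round(np.degrees(np.arctan2(e[1],e[0])),1),size=np.round(sorted([w,l]),1),spot=sp,loc=loc))
    return out
E
python3 - <<'E'
from h import *
d,s=load("w1")
for b in boards(d,s):print("w",b)
t=pickle.load(open("top0.pkl","rb"))
for b in boards(t):print("t",b)
b=[b for b in boards(d,s) if b["loc"] is not None and b["loc"][1]<-3][0]
y=b["yaw"];u=np.array([np.cos(np.radians(y)),np.sin(np.radians(y))])
g=b["c"]-36*u;print("sink",g);plan([(g[0],g[1],60,y+180)],step=30)
E
```

```text
w {'c': array([ 423.3, -360.4]), 'yaw': np.float32(-18.4), 'size': array([ 50.5, 118.8]), 'spot': array([ 462.64173857, -384.06279241]), 'loc': array([ 44.9, -10. ])}
w {'c': array([ 432.2, -222.1]), 'yaw': np.float32(3.6), 'size': array([ 50.5, 119.9]), 'spot': array([ 477.48076539, -212.77864629]), 'loc': array([45.8,  6.5])}
t {'c': array([ 421.5, -361.1]), 'yaw': np.float32(-18.4), 'size': array([ 51.8, 120.4]), 'spot': array([ 459.2585572, -384.0687996]), 'loc': array([43.1, -9.9])}
t {'c': array([ 430. , -222.6]), 'yaw': np.float32(3.5), 'size': array([ 51. , 120.5]), 'spot': array([ 475.02046607, -213.98911103]), 'loc': array([45.4,  5.9])}
sink [ 389.14046173 -349.03663483]
[[[-0.07,0.02,2.58],[0,0,0.0]],[[-0.07,0.02,2.59],[0,0,0.0]],[[-0.07,0.01,2.58],[0,0,0.0]],[[-0.06,0.02,2.59],[0,0,0.0]],[[-0.07,0.02,2.58],[0,0,0.0]],[[-0.07,0.02,2.58],[0,0,0.1]],[[-0.07,0.02,2.59],[0,0,-0.0]]]
```

>>> {"fn": "drive_tool", "kwargs": {"deltas": [[[-0.1,0,2.6],[0,0,0]],[[-0.1,0,2.6],[0,0,0]],[[-0.1,0,2.6],[0,0,0]],[[-0.1,0,2.6],[0,0,0]],[[0,0,2.6],[0,0,0]],[[0,0,2.6],[0,0,0]],[[0,0,2.6],[0,0,0]],[[0,0,1.5],[0,0,0]],[[0,0,1.5],[0,0,0]],[[0,0,1.0],[0,0,0]],[[0,0,1.0],[0,0,0]],[[0,0,0],[0,0,0]]], "claw": 6}}

```text
clock: 4.2
position: [388.0, -349.4, 8.4]
ee_rot: [0.159, 0.987, 0.0, -0.001]
contact_force: [-0.5, 0.0, -0.0]
gripper_width: 60.3
grasp_force: 0.0
```

>>> {"fn": "drive_tool", "kwargs": {"deltas": [[[0,0,0],[0,0,0]],[[0,0,0],[0,0,0]],[[0,0,0],[0,0,0]],[[0,0,0],[0,0,0]],[[0,0,0],[0,0,0]],[[0,0,0],[0,0,0]],[[0,0,0],[0,0,0]],[[0,0,0],[0,0,0]]], "claw": 1}}

```text
clock: 5.0
position: [389.0, -350.6, 10.2]
ee_rot: [0.159, 0.987, -0.0, 0.001]
contact_force: [0.2, 2.2, 6.3]
gripper_width: 21.2
grasp_force: 59.8
```

```bash
python3 -c "
from h import *
p=pose();plan([(p[0],p[1],120,p[3])],step=30)
print();plan([(402,5,120,175.6)],p=[p[0],p[1],120,p[3]])"
```

```text
[[[0.0,0.0,-2.74],[0,0,-0.0]],[[0.0,0.0,-2.75],[0,0,-0.0]],[[0.0,0.0,-2.74],[0,0,-0.0]],[[0.0,0.0,-2.75],[0,0,-0.0]]]

[[[1.1,3.8,-0.0],[0,0,-1.5]],[[1.01,3.82,-0.0],[0,0,-1.6]],[[0.9,3.85,-0.0],[0,0,-1.5]],[[0.79,3.87,-0.0],[0,0,-1.6]],[[0.69,3.9,-0.0],[0,0,-1.5]],[[0.59,3.91,-0.0],[0,0,-1.6]],[[0.47,3.92,-0.0],[0,0,-1.5]],[[0.38,3.94,-0.0],[0,0,-1.6]],[[0.26,3.94,-0.0],[0,0,-1.5]]]
```

>>> {"fn": "drive_tool", "kwargs": {"deltas": [[[0,0,-1.5],[0,0,0]],[[0,0,-2.4],[0,0,0]],[[0,0,-2.4],[0,0,0]],[[0,0,-2.4],[0,0,0]],[[0,0,-2.3],[0,0,0]],[[0,0,0],[0,0,0]]]}}

```text
clock: 5.6
position: [389.9, -351.2, 122.2]
ee_rot: [0.159, 0.987, -0.001, 0.003]
contact_force: [1.2, 0.1, -0.4]
gripper_width: 20.7
grasp_force: 59.0
```

>>> {"fn": "drive_tool", "kwargs": {"deltas": [[[1.1,3.8,0],[0,0,-1.6]],[[1,3.8,0],[0,0,-1.6]],[[0.9,3.8,0],[0,0,-1.6]],[[0.8,3.9,0],[0,0,-1.6]],[[0.7,3.9,0],[0,0,-1.6]],[[0.6,3.9,0],[0,0,-1.6]],[[0.5,3.9,0],[0,0,-1.5]],[[0.4,3.9,0],[0,0,-1.5]],[[0.3,3.9,0],[0,0,-1.5]],[[0,0,0],[0,0,0]],[[0,0,0],[0,0,0]]]}}

```text
clock: 6.7
position: [398.0, 4.5, 118.4]
ee_rot: [0.036, 0.999, -0.0, -0.001]
contact_force: [0.6, -1.0, -0.5]
gripper_width: 21.1
grasp_force: 59.3
```

```bash
python3 -c "
from h import *
d,s=snap('wrist','w2');print(pose(s),s['gripper_width'],s['grasp_force'],s['clock'])
snap('top','t2')
for z in (118,):
  print(boards(d,s,z))"
```

```text
[398.03945869   4.48661575 118.42734358 175.86657606] 21.131618734805066 59.316508769989014 6.7
[{'c': array([447.6,   0.8]), 'yaw': np.float32(85.9), 'size': array([20., 37.]), 'spot': None, 'loc': None}, {'c': array([384.3,   5.4]), 'yaw': np.float32(86.2), 'size': array([24.5, 48.6]), 'spot': None, 'loc': None}, {'c': array([ 386.5, -118.8]), 'yaw': np.float32(3.6), 'size': array([29.7, 67.1]), 'spot': array([ 411.6735555 , -114.96531615]), 'loc': array([25.4,  2.2])}]
```

View pics/w2.png

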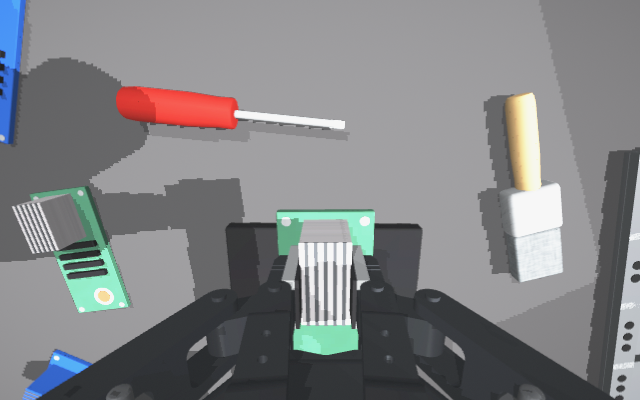

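Wrist view: board 2 is held by its sink at (325,270). Board 4 lies on the left with its spot at (104,296) and four strips. The needle is hidden by the gripper, so I'll use the top and side cameras to align. Moving over the plate and lowering.

>>> {"fn": "drive_tool", "kwargs": {"deltas": [[[-2.2,0,0],[0,0,0]],[[-2.2,0,0],[0,0,0]],[[0,0,2.5],[0,0,0]],[[0,0,2.5],[0,0,0]],[[0,0,2.0],[0,0,0]],[[0,0,1.0],[0,0,0]],[[0,0,0.6],[0,0,0]],[[0,0,0],[0,0,0]],[[0,0,0],[0,0,0]]]}}

```text
clock: 7.7
position: [443.4, 0.7, 33.9]
ee_rot: [0.037, 0.999, 0.0, 0.001]
contact_force: [0.4, -0.2, -1.5]
gripper_width: 20.8
grasp_force: 59.3
```

Run:
```python
from h import *
d,s=snap('top','t3');e,_=snap('side','s3');p=pose(s);print(p,s['gripper_width'],s['contact_force'],s['clock'])
T=[556,-17.2,25];T2=[556,-17.2,80]
r=lambda im,c,w,h,W,H:cv2.resize(im[int(c[1])-h//2:int(c[1])+h//2,int(c[0])-w//2:int(c[0])+w//2],(W,H),interpolation=cv2.INTER_CUBIC)
for n,v in(("t",d),("s",e)):print(n,proj(v,[T,T2]))
print([b for b in boards(d,None,24)]);print(boards(e,None,24))
a=d["img"][:,:,::-1];b=e["img"][:,:,::-1]
cv2.imwrite("pics/c3.png",np.hstack([r(a,proj(d,[T])[0],80,100,400,500),r(b,proj(e,[T])[0],80,100,400,500)]))
```

```text
[443.40002076   0.71672302  33.90769273 175.75156023] 20.847189359026387 [ 0.38631109 -0.18076954 -1.46992771] 7.7
t [[301.58325491 190.94204668]
 [300.79122956 188.2423277 ]]
s [[326.87376025 188.80084212]
 [326.63738888 173.99466328]]
[{'c': array([ 428.5, -220.1]), 'yaw': np.float32(3.4), 'size': array([ 49.8, 119.6]), 'spot': array([ 472.30972621, -211.69468525]), 'loc': array([44.3,  5.7])}]
[{'c': array([ 425. , -237.8]), 'yaw': np.float32(3.7), 'size': array([ 52.4, 119.2]), 'spot': array([ 468.66619685, -228.03890243]), 'loc': array([44.2,  6.9])}, {'c': array([480.1,  -0.7]), 'yaw': np.float32(-3.7), 'size': array([ 58.8, 126.1]), 'spot': array([524.01435269, -11.35946655]), 'loc': array([44.5, -7.8])}, {'c': array([ 846.8, 1177.3]), 'yaw': np.float32(70.5), 'size': array([ 90.6, 376.2]), 'spot': None, 'loc': None}]
```

View pics/c3.png

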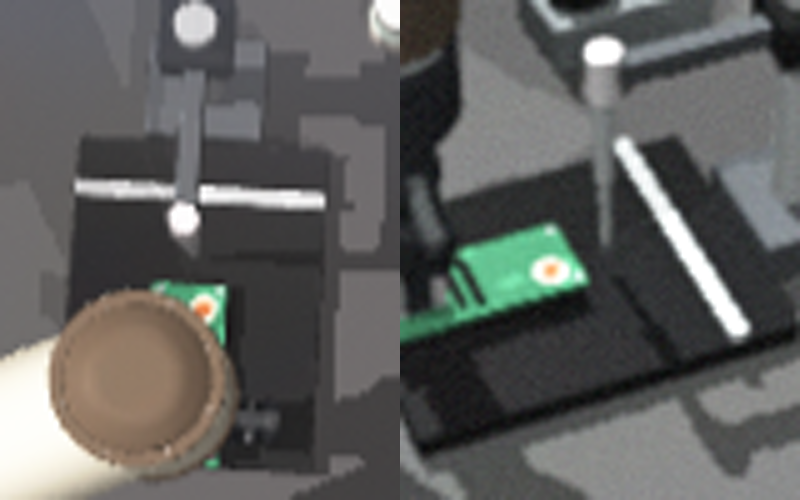

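Left half (top): cap at (184,218), board 2's spot at (202,310). Right half (side): needle tip at (606,248), spot at (550,270). Next I'll triangulate the cap and needle at subpixel level, and compute the slide.

```bash
cat >> h.py <<'E'
def ray(d,px):
    P=unproj(d,[px],0)[0];e=np.array(d["eye"]);return e,(P-e)/np.linalg.norm(P-e)
def tri(a,pa,b,pb):
    A=[];y=[]
    for d,p in((a,pa),(b,pb)):
        e,r=ray(d,p);M=np.eye(3)-np.outer(r,r);A.append(M);y.append(M@e)
    x=np.linalg.lstsq(np.vstack(A),np.hstack(y),rcond=None);return x[0],float(np.sqrt(x[1][0])) if len(x[1]) else 0
def blob(d,c,rad,mask):
    w=np.zeros(mask.shape,np.uint8);cv2.circle(w,tuple(int(round(v)) for v in c),rad,255,-1);m=mask&w
    ys,xs=np.nonzero(m);return np.array([xs.mean(),ys.mean()]),len(xs)
def white(d,th=215): return cv2.inRange(d["img"],(th,)*3,(255,)*3)
def orange(d): return cv2.inRange(cv2.cvtColor(d["img"],cv2.COLOR_RGB2HSV),(5,90,120),(22,255,255))
def needle_col(d,rows,c0):
    g=d["img"].astype(float).mean(2);o=[]
    for r in rows:
        v=g[r,c0-6:c0+7];v=np.clip(v-np.median(v)-5,0,None);o.append((r,round((v*np.arange(c0-6,c0+7)).sum()/max(v.sum(),1),2)))
    return o
E
python3 - <<'E'
from h import *
d,_=load("t3");e,_=load("s3")
ct,n1=blob(d,(297.4,183.2),5,white(d));cs,n2=blob(e,(326.4,146.6),5,white(e,200));print(ct,n1,cs,n2,tri(d,ct,e,cs))
print(needle_col(e,range(162,192,3),327))
print("proj axis",proj(e,[[556,-17.2,z] for z in(25,60,80,110)]))
for c,im in(((302,202),d),((356.6,192),e)):print(blob(im,c,7,orange(im)))
a,_=blob(d,(302,202),7,orange(d));b,_=blob(e,(356.6,192),7,orange(e)) if 0 else blob(e,(316,193),7,orange(e));print(a,b,tri(d,a,e,b))
E
```

```text
[297.32 183.12] 25 [326.21212121 147.93939394] 33 (array([558.22831182, -11.16433947, 163.61353093]), 0.9290538599203483)
[(162, np.float64(322.36)), (165, np.float64(329.53)), (168, np.float64(330.77)), (171, np.float64(331.12)), (174, np.float64(329.7)), (177, np.float64(326.26)), (180, np.float64(326.51)), (183, np.float64(326.62)), (186, np.float64(326.63)), (189, np.float64(321.0))]
proj axis [[326.87376025 188.80084212]
 [326.72518887 179.48785173]
 [326.63738888 173.99466328]
 [326.50154694 165.51096361]]
(array([300.875, 201.875]), 8)
(array([nan, nan]), 0)
[300.875 201.875] [315.5 191.5] (array([520.46032273, -15.03705512,  28.34617983]), 2.488076476329499)h.py:68: RuntimeWarning: Mean of empty slice.
  ys,xs=np.nonzero(m);return np.array([xs.mean(),ys.mean()]),len(xs)
  ret = ret.dtype.type(ret / rcount)
```

Run:
```python
from h import *
d,_=load("t3");e,_=load("s3")
T=lambda P:(np.array(P)+.5)/5-.5+[261,140]
S=lambda P:(np.array(P)+.5)/5-.5+[286,138]
A=[[110,85,15],[110,-85,15],[-110,-85,15]];pa=T([[80,137],[332,152],[320,470]])
B=[[73,85,23],[73,-85,23]];pb=T([[77,186],[324,201]])
C=[[30,0,163]];pc=[[297.3,183.1]]
sb=S([[222,145],[340,330]]);N=[[30,0,25],[30,0,50]];pn=[[326.65,187.5],[326.5,181]]
for nm,V in dict(topcorn=[(d,None,A,pa)],topbar=[(d,None,B,pb)],sidebar=[(e,None,B,sb)],topall=[(d,None,A+B,pa.tolist()+pb.tolist())],all=[(d,None,A+B+C,pa.tolist()+pb.tolist()+pc),(e,None,B+N,sb.tolist()+pn)]).items():
    f,r=fit(V,[526,-15,-.075]);M=R.from_euler("z",f[2],degrees=True).apply([30,0,0]);print(nm,np.round(f,1),round(r,2),"needle",(np.array(f[:2])+M[:2]).round(1))
for n in [[556,-17.2],[558,-11.2],[557,-14]]:print(n,proj(d,[[*n,25],[*n,163]]).round(1).tolist(),proj(e,[[*n,25],[*n,163]]).round(1).tolist())
```

```text
topcorn [526.  -12.3  -3.4] 0.43 needle [556.  -14.1]
topbar [526.7  -8.7  -4.6] 0.36 needle [556.6 -11.1]
sidebar [528.3 -10.6  -5. ] 0.7 needle [558.2 -13.2]
topall [526.3 -11.4  -3.6] 0.51 needle [556.2 -13.3]
all [527.2 -10.8  -4. ] 0.57 needle [557.2 -12.8]
[556, -17.2] [[301.6, 190.9], [299.4, 183.6]] [[326.9, 188.8], [326.2, 149.8]]
[558, -11.2] [[299.8, 190.4], [297.4, 183.0]] [[326.5, 187.2], [325.9, 148.2]]
[557, -14] [[300.6, 190.7], [298.4, 183.3]] [[326.7, 188.0], [326.0, 148.9]]
```

>>> {"fn": "drive_tool", "kwargs": {"deltas": [[[0,0,0.4],[0,0,0]],[[0,0,0.3],[0,0,0]],[[0,0,0.2],[0,0,0]],[[0,0,0],[0,0,0]]]}}

```text
clock: 8.2
position: [442.8, 0.9, 25.2]
ee_rot: [0.037, 0.999, -0.0, -0.0]
contact_force: [-3.3, 0.3, 10.3]
gripper_width: 21.1
grasp_force: 60.8
```

>>> {"fn": "drive_tool", "kwargs": {"deltas": [[[-0.5,0.1,0],[0,0,0]],[[-0.5,0.1,0],[0,0,0]],[[-0.5,0.1,0],[0,0,0]],[[-0.5,0.1,0],[0,0,0]],[[-0.5,0.1,0],[0,0,0]],[[-0.5,0.1,0],[0,0,0]],[[0,0,0],[0,0,0]],[[0,0,0],[0,0,0]]]}}

```text
clock: 9.0
position: [470.9, 3.5, 25.2]
ee_rot: [0.037, 0.999, -0.001, -0.002]
contact_force: [-7.9, -2.1, 15.1]
gripper_width: 20.7
grasp_force: 61.5
```

```bash
cat >> h.py <<'E'
def align(a,b,ya=None):
    d,s=snap('top',a);e,_=snap('side',b);print(pose(s).round(1),s['gripper_width'].round(1),s['contact_force'].round(1),s['clock'])
    pt=proj(d,[[557,-12.5,20]])[0];ps=proj(e,[[557,-12.5,20]])[0];o=[]
    for im,p in((d,pt),(e,ps)):
        try:o.append(blob(im,p,16,orange(im)))
        except Exception as x:o.append(None)
    print("spot px",o,"want",pt,ps)
    try:print("tri spot",tri(d,o[0][0],e,o[1][0]))
    except Exception:pass
    for im,q in((d,o[0]),(e,o[1])):print("at z=20:",unproj(im,[q[0]],20))
    r=lambda v,c:cv2.resize(v["img"][int(c[1])-25:int(c[1])+25,int(c[0])-20:int(c[0])+20,::-1],(400,500),interpolation=cv2.INTER_CUBIC)
    cv2.imwrite(f"pics/{a}c.png",np.hstack([r(d,pt),r(e,ps)]))
E
python3 -W ignore -c "
from h import *
align('t4','s4')"
```

```text
Traceback (most recent call last):
  File "h.py", line 77, in align
    d,s=snap('top',a);e,_=snap('side',b);print(pose(s).round(1),s['gripper_width'].round(1),s['contact_force'].round(1),s['clock'])
                                                                ^^^^^^^^^^^^^^^^^^^^^^^^
AttributeError: 'float' object has no attribute 'round'
```

```bash
sed -i "s/s\['gripper_width'\].round(1)/s['gripper_width']/" h.py
python3 -W ignore -c "
from h import *
align('t4','s4')"
```

```text
[470.9   3.5  25.2 175.7] 20.708311825515974 [-6.8 -2.4 13.6] 9.1
spot px [(array([301.5, 193.5]), 2), (array([324.5, 190. ]), 2)] want [300.24812619 190.90757635] [326.4509657  188.93184038]
tri spot (array([548.15625916, -16.92399885,  23.51642117]), 0.8388915916645302)
at z=20: [[548.1216862  -16.58591832  20.        ]]
at z=20: [[550.31456069 -13.79196538  20.        ]]
```

View pics/t4c.png

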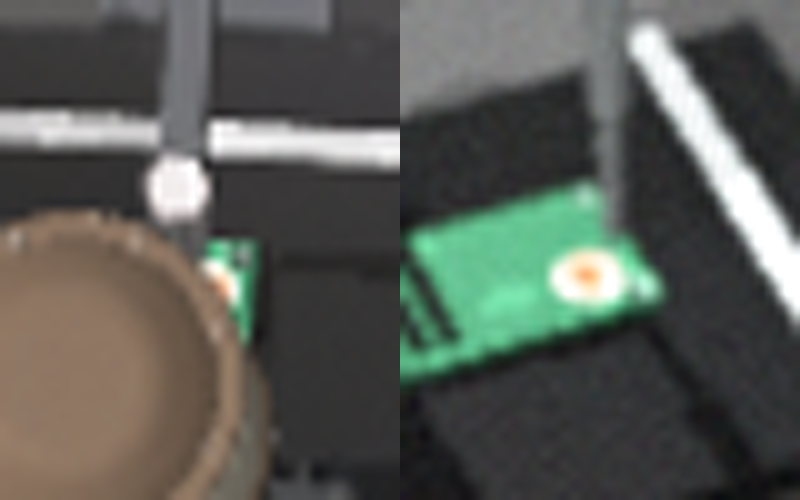

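Side (right half): tip at (616,235), spot at (588,275), so about 7–8 mm still to go. I'll slide it, release, back up, and check with the wrist camera.

>>> {"fn": "drive_tool", "kwargs": {"deltas": [[[-0.4,0.05,0],[0,0,0]],[[-0.35,0.05,0],[0,0,0]],[[0,0,0],[0,0,0]],[[0,0,0],[0,0,0]],[[0,0,-0.1],[0,0,0]]]}}

```text
clock: 9.7
position: [479.8, 4.6, 25.7]
ee_rot: [0.037, 0.999, -0.0, -0.001]
contact_force: [0.3, 1.0, -1.0]
gripper_width: 20.6
grasp_force: 59.3
```

>>> {"fn": "drive_tool", "kwargs": {"deltas": [[[0,0,0],[0,0,0]],[[0,0,0],[0,0,0]],[[0,0,0],[0,0,0]],[[0,0,0],[0,0,0]],[[0,0,-1],[0,0,0]],[[0,0,-3],[0,0,0]],[[0,0,-4],[0,0,0]],[[0,0,-4],[0,0,0]],[[0,0,-4],[0,0,0]],[[0,0,-4],[0,0,0]],[[0,0,-3],[0,0,0]],[[0,0,0],[0,0,0]]], "claw": 5}}

```text
clock: 10.9
position: [483.1, 5.3, 261.1]
ee_rot: [0.037, 0.999, 0.001, 0.006]
contact_force: [-0.1, -0.5, 1.3]
gripper_width: 50.1
grasp_force: 0.0
```

>>> {"fn": "drive_tool", "kwargs": {"deltas": [[[-3.5,0.5,-1],[0,0,0]],[[-3.5,0.5,-1],[0,0,0]],[[0,0,0],[0,0,0]],[[0,0,0],[0,0,0]]]}}

```text
clock: 11.3
position: [551.0, 9.8, 274.3]
ee_rot: [0.037, 0.999, -0.0, -0.001]
contact_force: [-0.8, 0.2, -0.5]
gripper_width: 50.1
grasp_force: 0.0
```

Run:
```python
from h import *
d,s=snap('wrist','w5');print(pose(s));c=proj(d,[[557.5,-12.5,20]],s)[0];print(c,proj(d,[[557.5,-12.5,25],[557.5,-12.5,163]],s))
for b in boards(d,s,20):print(b)
x,y=[int(v) for v in c];print(x-60,y-60)
cv2.imwrite("pics/w5c.png",cv2.resize(d["img"][max(y-60,0):y+60,x-60:x+60,::-1],None,fx=5,fy=5,interpolation=cv2.INTER_CUBIC))
```

```text
[550.96338501   9.76107871 274.31657209 175.73390049]
[308.87636514 177.65556619] [[308.67582356 178.401076  ]
 [300.28481314 209.59679113]]
{'c': array([707., 202.]), 'yaw': np.float32(89.1), 'size': array([36.2, 46.1]), 'spot': None, 'loc': None}
{'c': array([516.9,   1.9]), 'yaw': np.float32(-3.6), 'size': array([ 50.3, 119.6]), 'spot': array([559.5353219 , -11.01151964]), 'loc': array([ 43.4, -10.1])}
{'c': array([ 434.4, -212.2]), 'yaw': np.float32(3.7), 'size': array([ 49.9, 115.5]), 'spot': array([ 477.75907551, -205.49215493]), 'loc': array([43.7,  3.9])}
248 117
```

View pics/w5c.png

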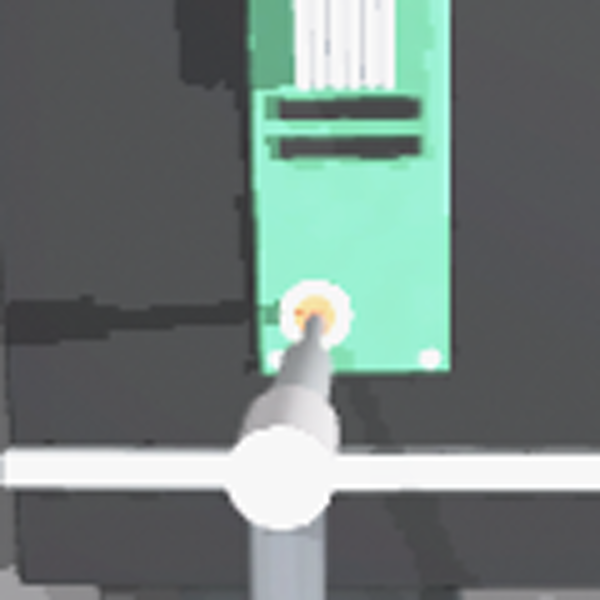

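The wrist crop shows the needle tip at (315,319) in the centre of the copper spot ring at (316,316), so board 2 is aligned to about 1 mm. Now the key.

Run:
```python
from h import *
d,s=load("w5");t=pickle.load(open("top0.pkl","rb"));e=pickle.load(open("side0.pkl","rb"))
for im,nm in((t,"t"),(e,"s")):
    c=proj(im,[[638,192.7,57]])[0];b=blob(im,c,7,white(im,190));print(nm,c,b,unproj(im,[b[0]],57))
p=pose()
plan([(p[0],p[1],280,p[3]),(638,192.5,150,p[3])])
```

```text
t [237.06621881 166.02940144] (array([236.55555556, 165.22222222]), 63) [[640.751414  194.4175648  57.       ]]
s [319.72661074 130.30892066] (array([321.03389831, 130.01694915]), 59) [[642.19756819 192.16521245  57.        ]]
[[[0.0,0.0,-0.56],[0,0,-0.0]],[[-1.05,2.7,1.86],[0,0,-0.0]],[[-1.06,2.69,1.86],[0,0,-0.0]],[[-1.05,2.7,1.85],[0,0,-0.0]],[[-1.06,2.7,1.86],[0,0,-0.0]],[[-1.05,2.7,1.86],[0,0,-0.0]],[[-1.06,2.69,1.86],[0,0,-0.0]],[[-1.05,2.7,1.85],[0,0,-0.0]]]
```

>>> {"fn": "drive_tool", "kwargs": {"deltas": [[[-1.3,3.2,0],[0,0,0]],[[-1.3,3.2,0],[0,0,0]],[[-1.3,3.2,0],[0,0,0]],[[-1.3,3.2,0],[0,0,0]],[[-1.2,3.1,0],[0,0,0]],[[-1.2,3.1,0],[0,0,0]],[[0,0,4],[0,0,0]],[[0,0,4],[0,0,0]],[[0,0,4],[0,0,0]],[[0,0,4],[0,0,0]],[[0,0,3.5],[0,0,0]],[[0,0,0],[0,0,0]]], "claw": 0}}

```text
clock: 12.55
position: [636.2, 191.6, 74.5]
ee_rot: [0.037, 0.999, -0.003, -0.006]
contact_force: [-0.9, -0.3, -0.7]
gripper_width: 0.2
grasp_force: 0.0
```

>>> {"fn": "drive_tool", "kwargs": {"deltas": [[[0,0,0],[0,0,0]],[[0,0,0],[0,0,0]]]}}

```text
clock: 12.75
position: [642.4, 194.3, 83.2]
ee_rot: [0.037, 0.999, 0.001, 0.002]
contact_force: [-0.6, 0.2, 0.1]
gripper_width: -0.4
grasp_force: 0.0
```

>>> {"fn": "drive_tool", "kwargs": {"deltas": [[[0,0,1],[0,0,0]],[[0,0,1],[0,0,0]],[[0,0,0.7],[0,0,0]],[[0,0,0.4],[0,0,0]],[[0,0,0.3],[0,0,0]],[[0,0,0],[0,0,0]],[[0,0,0],[0,0,0]],[[0,0,0],[0,0,0]]]}}

```text
clock: 13.55
position: [641.2, 193.8, 50.8]
ee_rot: [0.036, 0.999, -0.0, 0.001]
contact_force: [-8.3, 0.4, 19.9]
gripper_width: -0.1
grasp_force: 9.8
```

>>> {"fn": "drive_tool", "kwargs": {"deltas": [[[0,0,-1],[0,0,0]],[[0,0,-3.5],[0,0,0]],[[0,0,-4],[0,0,0]],[[0,0,-4],[0,0,0]],[[0,0,-4],[0,0,0]],[[0,0,-4],[0,0,0]],[[1.2,-3,0],[0,0,0]],[[1.2,-3,0],[0,0,0]],[[1.2,-3,0],[0,0,0]],[[1.2,-3,0],[0,0,0]],[[0,0,0],[0,0,0]],[[0,0,0],[0,0,0]]], "claw": 0}}

```text
clock: 14.75
position: [584.3, 77.1, 251.4]
ee_rot: [0.037, 0.999, 0.0, 0.0]
contact_force: [0.2, 0.3, 0.3]
gripper_width: -0.2
grasp_force: 0.0
```

Run:
```python
from h import *
d,s=snap('wrist','w6');p=pose(s);print(p,s['clock'])
for b in boards(d,s,20):print(b)
t,_=snap('top','t6')
for b in boards(t,None,20):print('t',b)
plan([(516,1,260,p[3])])
print();plan([(481,4.5,100,p[3])],p=[516,1,260,p[3]])
# rack fit from top0: pocket walls
```

```text
[584.32202424  77.06001744 251.35469505 175.70244658] 14.75
{'c': array([706.2, 200.1]), 'yaw': np.float32(89.2), 'size': array([36.3, 45.7]), 'spot': None, 'loc': None}
{'c': array([517. ,   2.5]), 'yaw': np.float32(-3.6), 'size': array([ 51.2, 120.2]), 'spot': array([559.96652092,  -9.98127655]), 'loc': array([43.6, -9.7])}
{'c': array([ 435.5, -208.9]), 'yaw': np.float32(3.6), 'size': array([ 50.7, 116.3]), 'spot': array([ 478.46691332, -202.31355154]), 'loc': array([43.3,  3.9])}
t {'c': array([ 429.2, -220.6]), 'yaw': np.float32(3.2), 'size': array([ 50.5, 119. ]), 'spot': array([ 473.66983536, -212.20338035]), 'loc': array([44.9,  5.9])}
t {'c': array([513.7,   1.7]), 'yaw': np.float32(-3.7), 'size': array([ 51.6, 122.7]), 'spot': array([557.53516491, -12.51316261]), 'loc': array([ 44.7, -11.3])}
[[[2.1,-2.73,-0.3],[0,0,0.0]],[[2.09,-2.73,-0.3],[0,0,0.1]],[[2.1,-2.74,-0.3],[0,0,-0.0]]]

[[[0.7,0.02,3.2],[0,0,-0.0]],[[0.71,0.01,3.2],[0,0,-0.0]],[[0.7,0.02,3.2],[0,0,-0.0]],[[0.7,0.02,3.2],[0,0,-0.0]],[[0.71,0.02,3.2],[0,0,-0.0]]]
```

>>> {"fn": "drive_tool", "kwargs": {"deltas": [[[3.3,-2.7,0],[0,0,0]],[[3.3,-2.7,0],[0,0,0]],[[3.3,-2.6,0],[0,0,0]],[[0,0,2],[0,0,0]],[[0,0,4],[0,0,0]],[[0,0,4],[0,0,0]],[[0,0,4],[0,0,0]],[[0,0,4],[0,0,0]],[[0,0,0],[0,0,0]],[[0,0,0],[0,0,0]]], "claw": 5.5}}

```text
clock: 15.85
position: [480.5, 5.6, 71.4]
ee_rot: [0.036, 0.999, -0.0, -0.0]
contact_force: [0.6, 0.2, 0.5]
gripper_width: 54.8
grasp_force: 0.0
```

>>> {"fn": "drive_tool", "kwargs": {"deltas": [[[0,-0.1,1.5],[0,0,0]],[[0,0,1.5],[0,0,0]],[[0,0,1],[0,0,0]],[[0,0,0.5],[0,0,0]],[[0,0,0],[0,0,0]]]}}

```text
clock: 16.35
position: [480.3, 4.3, 26.9]
ee_rot: [0.037, 0.999, 0.0, 0.001]
contact_force: [0.1, 0.3, -0.8]
gripper_width: 55.1
grasp_force: 0.0
```

>>> {"fn": "drive_tool", "kwargs": {"deltas": [[[0,0,0],[0,0,0]],[[0,0,0],[0,0,0]],[[0,0,0],[0,0,0]],[[0,0,0],[0,0,0]],[[0,0,0],[0,0,0]],[[0,0,0],[0,0,0]]], "claw": 1}}

```text
clock: 16.95
position: [480.4, 4.3, 27.2]
ee_rot: [0.037, 0.999, 0.0, 0.001]
contact_force: [-0.9, 0.3, 6.3]
gripper_width: 20.7
grasp_force: 59.7
```

Run:
```python
from h import *
# refine rack: pocket lips/corners in side0 + top0
t=pickle.load(open("top0.pkl","rb"));e=pickle.load(open("side0.pkl","rb"))
L=[[143,88,14],[143,-88,14],[-143,88,14],[-143,-88,14]]
rk=np.array([[18,46],[180,30],[35,310],[200,293]])/[3.2,3.171]+[158,155]
# side crop picks (crop 3 of c1): far-left(-x,+y) (340,357), (-x,-y) (385,425), (+x,-y) (558,350), (+x,+y) (507,294)
sk=(np.array([[507,294],[558,350],[340,357],[385,422]])-[320,267])/[480/220,333/140]+[205,90]
for V in([(t,None,L,rk)],[(e,None,L,sk)],[(t,None,L,rk),(e,None,L,sk)]):
    f,r=fit(V,[507,355,.09]);print(np.round(f,1),round(r,2))
print(pose())
```

```text
[507.1 355.6   5.1] 0.29
[512.4 351.    4.7] 0.78
[509.2 354.5   5.1] 0.92
[480.40618921   4.32804297  27.22637659 175.79426031]
```

>>> {"fn": "drive_tool", "kwargs": {"deltas": [[[0.5,0,0],[0,0,0]],[[0.8,0,0],[0,0,0]],[[0.8,0,0],[0,0,0]],[[0.8,0,0],[0,0,0]],[[0.8,0,0],[0,0,0]],[[0,0,0],[0,0,0]],[[0,0,-1.5],[0,0,0]],[[0,0,-2.5],[0,0,0]],[[0,0,-3],[0,0,0]],[[0,0,-2.5],[0,0,0]],[[0,0,0],[0,0,0]]]}}

```text
clock: 18.05
position: [442.7, 7.1, 123.3]
ee_rot: [0.037, 0.999, 0.001, 0.002]
contact_force: [0.4, 0.5, -1.4]
gripper_width: 21.2
grasp_force: 58.9
```

Run:
```python
from h import *
s=arm.read_state();p=pose(s);print(p,s['gripper_width'],s['grasp_force'])
p[3]-=360 if p[3]>0 else 0
plan([(477,315,120,-84.9)],p=p,step=35)
```

```text
[442.7049728    7.07645237 123.30759073 175.76271627] 21.233839259137227 58.92597734928131
[[[-0.09,2.38,0.03],[0,0,-7.6]],[[-0.4,2.35,0.02],[0,0,-7.7]],[[-0.71,2.27,0.03],[0,0,-7.6]],[[-1.01,2.16,0.02],[0,0,-7.7]],[[-1.29,2.01,0.03],[0,0,-7.6]],[[-1.54,1.82,0.02],[0,0,-7.6]],[[-1.77,1.59,0.03],[0,0,-7.7]],[[-1.97,1.35,0.02],[0,0,-7.6]],[[-2.13,1.07,0.03],[0,0,-7.7]],[[-2.25,0.78,0.02],[0,0,-7.6]],[[-2.33,0.48,0.03],[0,0,-7.7]],[[-2.38,0.15,0.03],[0,0,-7.6]]]
[[[-2.38,-0.16,0.02],[0,0,-7.6]]]
```

>>> {"fn": "drive_tool", "kwargs": {"deltas": [[[-0.1,2.4,0],[0,0,-7.6]],[[-0.4,2.3,0],[0,0,-7.7]],[[-0.7,2.3,0],[0,0,-7.6]],[[-1,2.2,0],[0,0,-7.7]],[[-1.3,2,0],[0,0,-7.6]],[[-1.5,1.8,0],[0,0,-7.6]],[[-1.8,1.6,0],[0,0,-7.7]],[[-2,1.3,0],[0,0,-7.6]],[[-2.1,1.1,0],[0,0,-7.7]],[[-2.2,0.8,0],[0,0,-7.6]],[[-2.3,0.5,0],[0,0,-7.7]],[[-2.4,0.2,0],[0,0,-7.6]]]}}

```text
clock: 19.25
position: [471.1, 290.0, 118.7]
ee_rot: [-0.693, 0.721, 0.0, -0.003]
contact_force: [-0.2, 0.0, -0.7]
gripper_width: 20.7
grasp_force: 58.9
```

>>> {"fn": "drive_tool", "kwargs": {"deltas": [[[-2.4,-0.2,0],[0,0,-7.6]],[[0,0,2],[0,0,0]],[[0,0,2],[0,0,0]],[[0,0,2],[0,0,0]],[[0,0,0],[0,0,0]],[[0,0,0],[0,0,0]]]}}

```text
clock: 19.85
position: [475.2, 313.5, 60.0]
ee_rot: [0.738, -0.675, -0.0, 0.002]
contact_force: [0.3, 1.2, -0.7]
gripper_width: 20.9
grasp_force: 59.0
```

Run:
```python
from h import *
d,s=snap('wrist','w7');t,_=snap('top','t7');print(pose(s),s['gripper_width'],s['clock'])
P=np.array([[143,88,14],[143,-88,14],[-143,88,14],[-143,-88,14],[-67,-68,14],[-3,-68,14]]);W=R.from_euler('z',5.1,degrees=True).apply(P)+[509.2,354.5,0]
print(proj(d,W,s).round(1).tolist())
im=d["img"][:,:,::-1].copy();tt=cv2.resize(t["img"][140:270,140:270,::-1],(400,400),interpolation=cv2.INTER_CUBIC)
cv2.imwrite("pics/c7.png",np.hstack([cv2.resize(im[:, 100:540],(400,364)),tt[:364]]))
```

```text
[475.24196992 313.50571657  59.99426101 -84.94296195] 20.864774287449958 19.85
[[93.1, 383.6], [31.8, 153.3], [464.1, 382.6], [500.4, 152.8], [374.8, 184.9], [272.9, 185.0]]
```

View pics/c7.png

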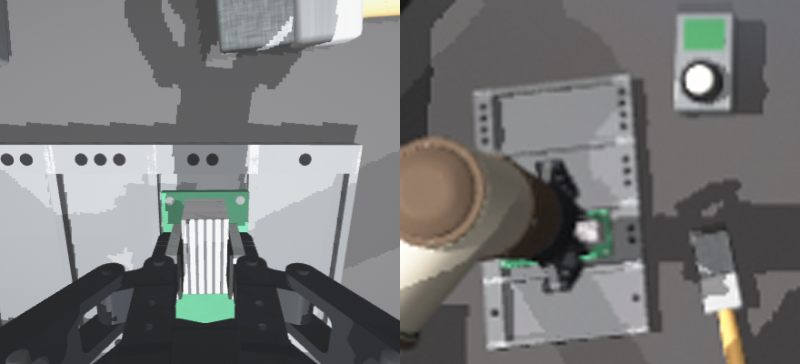

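Left (wrist): the board is above the two-dot pocket, pocket column ~202 and board ~206. The rack edge is ~4 mm farther in +y than estimated. Right (top): consistent with that. Correcting and lowering.

>>> {"fn": "drive_tool", "kwargs": {"deltas": [[[-0.5,-0.15,0],[0,0,0]],[[0,0,1.5],[0,0,0]],[[0,0,1.5],[0,0,0]],[[0,0,0.7],[0,0,0]],[[0,0,0.4],[0,0,0]],[[0,0,0],[0,0,0]],[[0,0,0],[0,0,0]]]}}

```text
clock: 20.65
position: [477.8, 320.1, 21.0]
ee_rot: [0.738, -0.675, 0.0, -0.001]
contact_force: [0.0, -0.3, -0.7]
gripper_width: 20.6
grasp_force: 59.0
```

>>> {"fn": "drive_tool", "kwargs": {"deltas": [[[0,0,0.2],[0,0,0]],[[0,0,0.15],[0,0,0]],[[0,0,0],[0,0,0]],[[0,0,0],[0,0,0]]]}}

```text
clock: 21.05
position: [477.8, 320.1, 18.2]
ee_rot: [0.738, -0.675, 0.0, -0.001]
contact_force: [-1.2, -1.0, 5.9]
gripper_width: 20.7
grasp_force: 59.8
```

>>> {"fn": "drive_tool", "kwargs": {"deltas": [[[0,0,0],[0,0,0]],[[0,0,0],[0,0,0]],[[0,0,0],[0,0,0]],[[0,0,0],[0,0,0]],[[0,0,-1],[0,0,0]],[[0,0,-3],[0,0,0]],[[0,0,-4],[0,0,0]],[[0,0,-4],[0,0,0]],[[0,0,-4],[0,0,0]],[[0,0,-4],[0,0,0]],[[0,0,0],[0,0,0]],[[0,0,0],[0,0,0]]], "claw": 4.5}}

```text
clock: 22.25
position: [477.5, 319.9, 218.6]
ee_rot: [0.738, -0.675, -0.0, -0.002]
contact_force: [-0.3, -0.9, -1.2]
gripper_width: 44.9
grasp_force: 0.0
```

Run:
```python
from h import *
d,s=snap('wrist','w8');t,_=snap('top','t8');p=pose(s);print(p,s['clock'])
for b in boards(d,s,11):print(b)
for b in boards(t,None,5):print('t',b)
c=proj(d,[[475,355,6]],s)[0];print(c)
P=np.array([[-67,-68,6],[-3,-68,6],[-67,68,6],[-3,68,6]]);W=R.from_euler('z',5.1,degrees=True).apply(P)+[510.7,358.2,0];print(W.round(0).tolist())
cv2.imwrite("pics/w8c.png",cv2.resize(d["img"][100:340,150:500,::-1],None,fx=2,fy=2))
```

```text
[477.50714248 319.93704988 218.57265171 -84.94439054] 22.25
{'c': array([476. , 354.7]), 'yaw': np.float32(95.5), 'size': array([ 49.6, 119.6]), 'spot': array([481.59914021, 399.61144242]), 'loc': array([44.2, -9.9])}
{'c': array([714.4, 190.7]), 'yaw': np.float32(89.3), 'size': array([37.3, 47.7]), 'spot': None, 'loc': None}
t {'c': array([ 430. , -222.6]), 'yaw': np.float32(3.5), 'size': array([ 51. , 120.5]), 'spot': array([ 475.02046607, -213.98911103]), 'loc': array([45.4,  5.9])}
t {'c': array([474.7, 352.6]), 'yaw': np.float32(95.6), 'size': array([ 50.1, 115.8]), 'spot': array([480.91522253, 401.14374171]), 'loc': array([ 47.7, -10.9])}
[326.56466039 207.28397455]
[[450.0, 285.0, 6.0], [514.0, 290.0, 6.0], [438.0, 420.0, 6.0], [502.0, 426.0, 6.0]]
```

View pics/w8c.png

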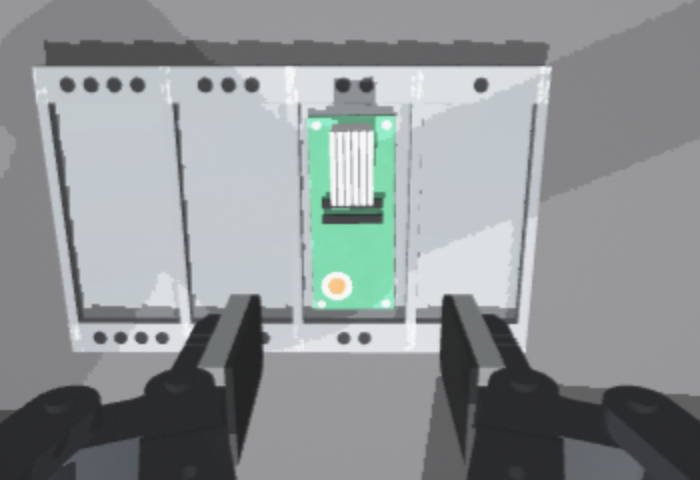

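Crop: board 2 lies flat in the two-dot pocket (display 350,210). Now board 4.

Run:
```python
from h import *
d,s=load("w8");px=np.array([[33,67],[551,67],[75,352],[526,352]])/2+[150,100]
f,r=fit([(d,s,[[143,-88,14],[-143,-88,14],[143,88,14],[-143,88,14]],px)],[510,356,.09]);print("rack",f,r)
p4=R.from_euler('z',f[2],degrees=True).apply([105,0,0])[:2]+f[:2];print("pocket4",p4)
plan([(396,-223,230,-176.5)],step=43)
```

```text
rack [np.float64(508.51587358003275), np.float64(358.5457677853245), np.float64(5.146143441083469)] 0.20861305728229082
pocket4 [613.09263443 367.96389342]
[[[4.1,0.99,-0.11],[0,0,7.0]],[[4.19,0.48,-0.1],[0,0,7.1]],[[4.21,-0.05,-0.11],[0,0,7.0]],[[4.18,-0.55,-0.11],[0,0,7.1]],[[4.08,-1.07,-0.11],[0,0,7.0]],[[3.92,-1.56,-0.1],[0,0,7.1]],[[3.7,-2.03,-0.11],[0,0,7.0]],[[3.42,-2.46,-0.11],[0,0,7.0]],[[3.09,-2.87,-0.11],[0,0,7.1]],[[2.72,-3.22,-0.1],[0,0,7.0]],[[2.3,-3.53,-0.11],[0,0,7.1]],[[1.85,-3.79,-0.11],[0,0,7.0]]]
[[[1.38,-3.99,-0.11],[0,0,7.1]]]
```

>>> {"fn": "drive_tool", "kwargs": {"deltas": [[[4.1,1,-0.1],[0,0,7]],[[4.2,0.5,-0.1],[0,0,7.1]],[[4.2,0,-0.1],[0,0,7]],[[4.2,-0.5,-0.1],[0,0,7.1]],[[4.1,-1.1,-0.1],[0,0,7]],[[3.9,-1.6,-0.1],[0,0,7.1]],[[3.7,-2,-0.1],[0,0,7]],[[3.4,-2.5,-0.1],[0,0,7]],[[3.1,-2.9,-0.1],[0,0,7.1]],[[2.7,-3.2,-0.1],[0,0,7]],[[2.3,-3.5,-0.1],[0,0,7.1]],[[1.9,-3.8,-0.1],[0,0,7]]]}}

```text
clock: 23.55
position: [400.8, -182.5, 227.7]
ee_rot: [-0.09, 0.996, 0.0, -0.001]
contact_force: [0.7, -0.2, 0.7]
gripper_width: 45.1
grasp_force: 0.0
```

>>> {"fn": "drive_tool", "kwargs": {"deltas": [[[1.4,-4,0],[0,0,7]],[[0,0,0],[0,0,0]],[[0,0,0],[0,0,0]],[[0,0,0],[0,0,0]]], "claw": 6}}

```text
clock: 23.95
position: [395.4, -222.3, 228.0]
ee_rot: [-0.032, 0.999, 0.0, -0.001]
contact_force: [0.5, 0.0, -0.1]
gripper_width: 59.8
grasp_force: 0.0
```

Run:
```python
from h import *
d,s=snap('wrist','w9');p=pose(s);print(p,s['clock'])
for b in boards(d,s,5):
    print(b)
    if b["loc"] is None: continue
    y=np.radians(b["yaw"]);g=b["c"]-36*np.array([np.cos(y),np.sin(y)]);print("sink",g)
    if abs(g[1]+224)<60: q=p.copy();q[3]=p[3]-360 if p[3]>0 else p[3];plan([(g[0],g[1],60,b["yaw"]-180)],p=q,step=30)
print(json.load(open('/dev/null')) if 0 else '')
cv2.imwrite("pics/w9c.png",cv2.resize(d["img"][100:300,200:450,::-1],None,fx=2,fy=2))
```

```text
[ 395.36190425 -222.26081739  228.01798142 -176.3683755 ] 23.95
{'c': array([ 431.9, -221.9]), 'yaw': np.float32(3.6), 'size': array([ 50.5, 118.6]), 'spot': None, 'loc': None}
```

View pics/w9c.png

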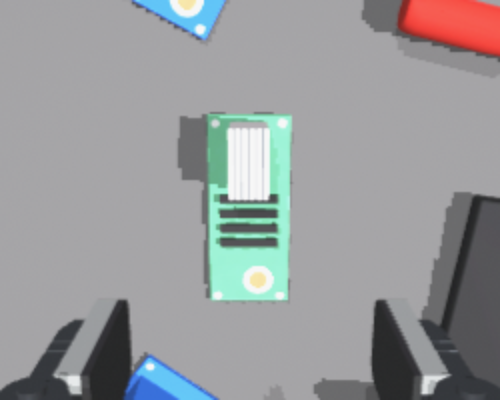

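Crop: four strips confirmed on the green board at (249,210). Picking it up.

>>> {"fn": "drive_tool", "kwargs": {"deltas": [[[0,-0.2,3],[0,0,0]],[[0,0,4],[0,0,0]],[[0,0,4],[0,0,0]],[[0,0,4],[0,0,0]],[[0,0,3],[0,0,0]],[[0,0,1.5],[0,0,0]],[[0,0,1.2],[0,0,0]],[[0,0,0.9],[0,0,0]],[[0,0,0],[0,0,0]],[[0,0,0],[0,0,0]]]}}

```text
clock: 25.0
position: [396.4, -224.5, 13.1]
ee_rot: [-0.032, 0.999, -0.0, 0.0]
contact_force: [0.5, 0.3, -0.0]
gripper_width: 59.6
grasp_force: 0.0
```

>>> {"fn": "drive_tool", "kwargs": {"deltas": [[[0,0,0],[0,0,0]],[[0,0,0],[0,0,0]],[[0,0,0],[0,0,0]],[[0,0,0],[0,0,0]],[[0,0,0],[0,0,0]],[[0,0,0],[0,0,0]],[[0,0,0],[0,0,0]]], "claw": 1}}

```text
clock: 25.7
position: [396.4, -225.0, 13.6]
ee_rot: [-0.031, 1.0, -0.0, 0.001]
contact_force: [-0.0, 1.9, 6.0]
gripper_width: 20.8
grasp_force: 59.8
```

>>> {"fn": "drive_tool", "kwargs": {"deltas": [[[0,0,-1.5],[0,0,0]],[[0,0,-2.4],[0,0,0]],[[0,0,-2.4],[0,0,0]],[[0,0,-2.4],[0,0,0]],[[0,0,-2.3],[0,0,0]],[[0,0,0],[0,0,0]],[[0,0,0],[0,0,0]]]}}

```text
clock: 26.4
position: [395.4, -224.7, 122.6]
ee_rot: [-0.031, 1.0, 0.0, 0.0]
contact_force: [-1.0, -0.5, -1.4]
gripper_width: 21.0
grasp_force: 58.9
```

Run:
```python
from h import *
p=pose();p[3]+=360 if p[3]<0 else 0;print(p)
plan([(400,-5.5,125,175.7),(443,-8.6,125,175.7),(443,-8.6,36,175.7)],p=p,step=36)
```

```text
[ 395.35249327 -224.72586444  122.62196021  183.52570974]
[[[-0.26,3.12,-0.03],[0,0,1.1]],[[-0.2,3.13,-0.04],[0,0,1.1]],[[-0.14,3.13,-0.03],[0,0,1.2]],[[-0.07,3.13,-0.04],[0,0,1.1]],[[-0.01,3.13,-0.03],[0,0,1.1]],[[0.04,3.13,-0.03],[0,0,1.1]],[[0.11,3.13,-0.04],[0,0,1.1]],[[-2.15,0.01,0.0],[0,0,0.0]],[[-2.16,0.01,0.0],[0,0,0.0]],[[0.0,-0.0,2.97],[0,0,0.0]],[[0.0,-0.0,2.96],[0,0,0.0]],[[0.0,-0.0,2.97],[0,0,0.0]]]
```

>>> {"fn": "drive_tool", "kwargs": {"deltas": [[[-0.3,3.1,0],[0,0,1.1]],[[-0.2,3.1,0],[0,0,1.1]],[[-0.1,3.1,0],[0,0,1.2]],[[-0.1,3.1,0],[0,0,1.1]],[[0,3.1,0],[0,0,1.1]],[[0,3.2,0],[0,0,1.1]],[[0.1,3.2,0],[0,0,1.1]],[[0,0,0],[0,0,0]],[[0,0,0],[0,0,0]]]}}

```text
clock: 27.3
position: [400.1, -5.5, 121.6]
ee_rot: [0.036, 0.999, -0.001, -0.002]
contact_force: [-0.2, -0.7, -1.0]
gripper_width: 20.7
grasp_force: 59.2
```

>>> {"fn": "drive_tool", "kwargs": {"deltas": [[[-2.1,0,0],[0,0,0]],[[-2.2,0,0],[0,0,0]],[[0,0,2.5],[0,0,0]],[[0,0,2.5],[0,0,0]],[[0,0,2],[0,0,0]],[[0,0,1.2],[0,0,0]],[[0,0,0],[0,0,0]],[[0,0,0],[0,0,0]]]}}

```text
clock: 28.1
position: [443.7, -9.7, 40.5]
ee_rot: [0.038, 0.999, -0.0, -0.001]
contact_force: [1.0, 0.1, -0.3]
gripper_width: 20.8
grasp_force: 59.2
```

>>> {"fn": "drive_tool", "kwargs": {"deltas": [[[0,0,0.5],[0,0,0]],[[0,0,0.4],[0,0,0]],[[0,0,0.25],[0,0,0]],[[0,0,0],[0,0,0]],[[0,0,0],[0,0,0]]]}}

```text
clock: 28.6
position: [444.1, -8.8, 29.4]
ee_rot: [0.037, 0.999, 0.0, 0.0]
contact_force: [0.2, 0.3, -0.5]
gripper_width: 20.7
grasp_force: 59.2
```

>>> {"fn": "drive_tool", "kwargs": {"deltas": [[[-0.5,0,0],[0,0,0]],[[-0.6,0,0],[0,0,0]],[[-0.6,0.05,0],[0,0,0]],[[-0.6,0.05,0],[0,0,0]],[[-0.6,0,0],[0,0,0]],[[-0.5,0,0],[0,0,0]],[[0,0,0],[0,0,0]],[[0,0,0],[0,0,0]]]}}

```text
clock: 29.4
position: [477.8, -10.5, 29.2]
ee_rot: [0.037, 0.999, -0.0, -0.0]
contact_force: [1.0, -0.2, -1.2]
gripper_width: 20.6
grasp_force: 59.2
```

>>> {"fn": "drive_tool", "kwargs": {"deltas": [[[0,0,0.1],[0,0,0]],[[0,0,0.1],[0,0,0]],[[0,-0.05,0],[0,0,0]],[[0,0,0],[0,0,0]],[[0,0,0],[0,0,0]]]}}

```text
clock: 29.9
position: [477.7, -10.5, 28.6]
ee_rot: [0.037, 0.999, 0.0, 0.0]
contact_force: [-4.1, 2.3, 10.7]
gripper_width: 21.0
grasp_force: 60.7
```

>>> {"fn": "drive_tool", "kwargs": {"deltas": [[[0,0,0],[0,0,0]],[[0,0,0],[0,0,0]],[[0,0,0],[0,0,0]],[[0,0,0],[0,0,0]],[[0,0,-1],[0,0,0]],[[0,0,-3],[0,0,0]],[[0,0,-4],[0,0,0]],[[0,0,-4],[0,0,0]],[[0,0,-4],[0,0,0]],[[0,0,-4],[0,0,0]],[[0,0,-4],[0,0,0]],[[0,0,0],[0,0,0]]], "claw": 5}}

```text
clock: 31.1
position: [480.9, -10.7, 274.3]
ee_rot: [0.037, 0.999, 0.001, 0.007]
contact_force: [0.2, 0.7, -0.7]
gripper_width: 50.3
grasp_force: 0.0
```

>>> {"fn": "drive_tool", "kwargs": {"deltas": [[[-3.5,1,-0.5],[0,0,0]],[[-3.5,1,-0.5],[0,0,0]],[[0,0,0],[0,0,0]],[[0,0,0],[0,0,0]]]}}

```text
clock: 31.5
position: [549.0, 3.9, 276.3]
ee_rot: [0.037, 0.999, -0.0, -0.001]
contact_force: [0.2, -0.5, 0.1]
gripper_width: 49.9
grasp_force: 0.0
```

Run:
```python
from h import *
d,s=snap('wrist','w10');print(pose(s),s['clock']);c=proj(d,[[558,-12,20]],s)[0]
for b in boards(d,s,20):print(b)
x,y=[int(v) for v in c];print(c,(proj(d,[[558,-12,25]],s)[0]-c)*5)
cv2.imwrite("pics/w10c.png",cv2.resize(d["img"][max(y-60,0):y+60,x-60:x+60,::-1],None,fx=5,fy=5,interpolation=cv2.INTER_CUBIC))
```

```text
[548.95479341   3.8766597  276.34582588 175.74902654] 31.5
{'c': array([707. , 202.2]), 'yaw': np.float32(89.1), 'size': array([36.1, 46.2]), 'spot': None, 'loc': None}
{'c': array([514.4, -13.3]), 'yaw': np.float32(-4.0), 'size': array([ 50.9, 119.9]), 'spot': array([558.90249712, -10.23381415]), 'loc': array([44.2,  6.1])}
{'c': array([476.4, 340.5]), 'yaw': np.float32(95.8), 'size': array([ 48.8, 108.5]), 'spot': array([484.96322948, 387.54260011]), 'loc': array([ 46. , -13.3])}
[313.95790765 178.86115187] [-0.69396336  3.77724566]
```

View pics/w10c.png

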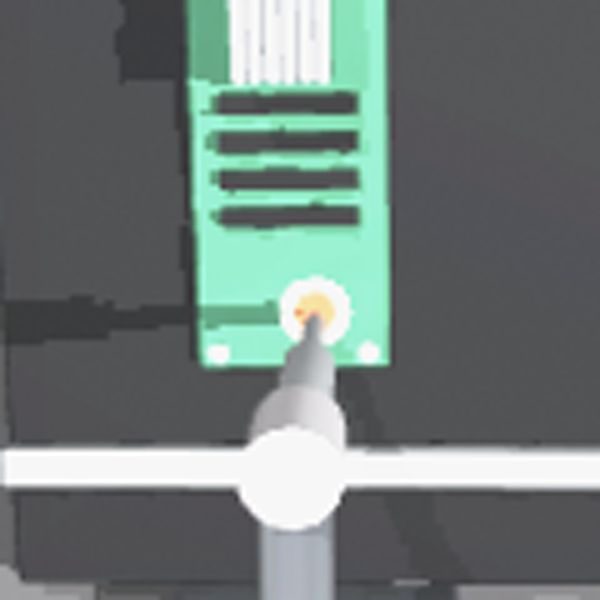

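Crop: tip at (314,317) in the centre of board 4's spot ring at (315,314), so it is aligned. Press the key.

>>> {"fn": "drive_tool", "kwargs": {"deltas": [[[-1.3,3.3,0],[0,0,0]],[[-1.3,3.3,0],[0,0,0]],[[-1.3,3.3,0],[0,0,0]],[[-1.3,3.3,0],[0,0,0]],[[-1.3,3.2,0],[0,0,0]],[[-1.3,3.2,0],[0,0,0]],[[0,0,4],[0,0,0]],[[0,0,4],[0,0,0]],[[0,0,4],[0,0,0]],[[0,0,4],[0,0,0]],[[0,0,3.3],[0,0,0]],[[0,0,0],[0,0,0]]], "claw": 0}}

```text
clock: 32.75
position: [637.0, 191.5, 79.0]
ee_rot: [0.037, 0.999, -0.003, -0.005]
contact_force: [-1.7, 0.3, -0.7]
gripper_width: 0.2
grasp_force: 0.0
```

>>> {"fn": "drive_tool", "kwargs": {"deltas": [[[0,0,0],[0,0,0]],[[0,0,0],[0,0,0]]]}}

```text
clock: 32.95
position: [642.9, 194.2, 87.3]
ee_rot: [0.037, 0.999, 0.001, 0.002]
contact_force: [-0.2, -0.9, 1.1]
gripper_width: -0.4
grasp_force: 0.0
```

>>> {"fn": "drive_tool", "kwargs": {"deltas": [[[0,0,1.2],[0,0,0]],[[0,0,1.2],[0,0,0]],[[0,0,0.7],[0,0,0]],[[0,0,0.4],[0,0,0]],[[0,0,0.3],[0,0,0]],[[0,0,0],[0,0,0]],[[0,0,0],[0,0,0]],[[0,0,0],[0,0,0]]]}}

```text
clock: 33.75
position: [641.3, 193.5, 50.8]
ee_rot: [0.036, 0.999, -0.001, 0.0]
contact_force: [-8.9, -0.6, 19.7]
gripper_width: -0.1
grasp_force: 10.1
```

>>> {"fn": "drive_tool", "kwargs": {"deltas": [[[0,0,-1],[0,0,0]],[[0,0,-3.5],[0,0,0]],[[0,0,-4],[0,0,0]],[[0,0,-4],[0,0,0]],[[0,0,-4],[0,0,0]],[[0,0,-4],[0,0,0]],[[1.2,-3,0],[0,0,0]],[[1.2,-3,0],[0,0,0]],[[1.2,-3,0],[0,0,0]],[[1.2,-3,0],[0,0,0]],[[0,0,0],[0,0,0]],[[0,0,0],[0,0,0]]]}}

```text
clock: 34.95
position: [584.7, 77.0, 251.3]
ee_rot: [0.037, 0.999, 0.0, 0.0]
contact_force: [-0.4, -0.4, 0.4]
gripper_width: -0.2
grasp_force: 0.0
```

Run:
```python
from h import *
d,s=snap('wrist','w11');p=pose(s);print(p,s['clock'])
for b in boards(d,s,20):print(b)
plan([(478,-11,p[2],p[3])],step=36)
```

```text
[584.71464503  76.95692152 251.30045855 175.70361554] 34.95
{'c': array([706.2, 200. ]), 'yaw': np.float32(-90.0), 'size': array([36.6, 45.4]), 'spot': None, 'loc': None}
{'c': array([514.1, -12.9]), 'yaw': np.float32(-3.5), 'size': array([ 51.5, 119.9]), 'spot': array([559.42964556,  -9.359538  ]), 'loc': array([45. ,  6.3])}
{'c': array([476.7, 347.2]), 'yaw': np.float32(95.6), 'size': array([ 49.1, 118.5]), 'spot': array([481.85300465, 392.55931713]), 'loc': array([44.6, -9.5])}
[[[2.5,-2.41,-0.0],[0,0,0.0]],[[2.51,-2.41,-0.01],[0,0,0.0]],[[2.5,-2.4,-0.0],[0,0,0.0]],[[2.51,-2.41,-0.01],[0,0,0.0]]]
```

>>> {"fn": "drive_tool", "kwargs": {"deltas": [[[2.5,-2.4,0],[0,0,0]],[[2.5,-2.4,0],[0,0,0]],[[2.5,-2.4,0],[0,0,0]],[[2.5,-2.4,0],[0,0,0]],[[0,0,2],[0,0,0]],[[0,0,4],[0,0,0]],[[0,0,4],[0,0,0]],[[0,0,4],[0,0,0]],[[0,0,3],[0,0,0]],[[0,0,0],[0,0,0]],[[0,0,0],[0,0,0]]], "claw": 5.5}}

```text
clock: 36.1
position: [478.9, -10.3, 81.5]
ee_rot: [0.036, 0.999, -0.0, -0.0]
contact_force: [0.1, 0.4, -0.5]
gripper_width: 55.1
grasp_force: 0.0
```

>>> {"fn": "drive_tool", "kwargs": {"deltas": [[[0,0,2],[0,0,0]],[[0,0,2],[0,0,0]],[[0,0,1],[0,0,0]],[[0,0,0.3],[0,0,0]],[[0,0,0],[0,0,0]],[[0,0,0],[0,0,0]]]}}

```text
clock: 36.7
position: [478.9, -10.6, 29.4]
ee_rot: [0.037, 0.999, 0.0, 0.001]
contact_force: [0.2, 0.4, 0.1]
gripper_width: 54.7
grasp_force: 0.0
```

>>> {"fn": "drive_tool", "kwargs": {"deltas": [[[0,0,0],[0,0,0]],[[0,0,0],[0,0,0]],[[0,0,0],[0,0,0]],[[0,0,0],[0,0,0]],[[0,0,0],[0,0,0]],[[0,0,0],[0,0,0]]], "claw": 1}}

```text
clock: 37.3
position: [478.5, -10.7, 29.1]
ee_rot: [0.037, 0.999, 0.0, 0.001]
contact_force: [-1.2, 0.5, 5.9]
gripper_width: 20.4
grasp_force: 60.2
```

>>> {"fn": "drive_tool", "kwargs": {"deltas": [[[0.5,0,0],[0,0,0]],[[0.8,0,0],[0,0,0]],[[0.8,0,0],[0,0,0]],[[0.8,0,0],[0,0,0]],[[0.8,0,0],[0,0,0]],[[0,0,0],[0,0,0]],[[0,0,-1.5],[0,0,0]],[[0,0,-2.5],[0,0,0]],[[0,0,-3],[0,0,0]],[[0,0,-2.5],[0,0,0]],[[0,0,0],[0,0,0]]]}}

```text
clock: 38.4
position: [440.6, -8.0, 125.1]
ee_rot: [0.037, 0.999, 0.001, 0.001]
contact_force: [0.4, 0.7, -1.1]
gripper_width: 20.7
grasp_force: 59.2
```

Run:
```python
from h import *
s=arm.read_state();p=pose(s);print(p,s['gripper_width'],s['grasp_force'])
p[3]-=360 if p[3]>0 else 0
plan([(445,140,125,-140),(616.5,325,125,-84.9)],p=p,step=35)
```

```text
[440.61966699  -7.99174855 125.10467914 175.76078426] 20.672053074401223 59.24187362194061
[[[0.11,2.47,0.0],[0,0,-7.4]],[[-0.21,2.45,0.0],[0,0,-7.3]],[[-0.52,2.42,0.01],[0,0,-7.4]],[[-0.82,2.32,-0.0],[0,0,-7.4]],[[-1.12,2.2,-0.0],[0,0,-7.4]],[[-1.4,2.04,0.0],[0,0,-7.3]],[[-3.13,0.4,0.0],[0,0,-6.9]],[[-3.15,0.01,0.0],[0,0,-6.9]],[[-3.13,-0.36,0.0],[0,0,-6.9]],[[-3.07,-0.74,0.0],[0,0,-6.9]],[[-2.95,-1.09,0.0],[0,0,-6.9]],[[-2.8,-1.45,0.0],[0,0,-6.9]]]
[[[-2.61,-1.77,0.0],[0,0,-6.8]],[[-2.38,-2.07,0.0],[0,0,-6.9]]]
```

>>> {"fn": "drive_tool", "kwargs": {"deltas": [[[0.1,2.5,0],[0,0,-7.4]],[[-0.2,2.4,0],[0,0,-7.3]],[[-0.5,2.4,0],[0,0,-7.4]],[[-0.8,2.3,0],[0,0,-7.4]],[[-1.1,2.2,0],[0,0,-7.4]],[[-1.4,2,0],[0,0,-7.3]],[[-3.1,0.4,0],[0,0,-6.9]],[[-3.2,0,0],[0,0,-6.9]],[[-3.1,-0.4,0],[0,0,-6.9]],[[-3.1,-0.7,0],[0,0,-6.9]],[[-2.9,-1.1,0],[0,0,-6.9]],[[-2.8,-1.4,0],[0,0,-6.9]]]}}

```text
clock: 39.6
position: [571.5, 276.7, 120.1]
ee_rot: [-0.653, 0.757, 0.001, -0.004]
contact_force: [1.1, 1.0, -0.7]
gripper_width: 20.5
grasp_force: 59.2
```

>>> {"fn": "drive_tool", "kwargs": {"deltas": [[[-2.6,-1.8,0],[0,0,-6.8]],[[-2.4,-2.1,0],[0,0,-6.9]],[[0,0,2],[0,0,0]],[[0,0,2],[0,0,0]],[[0,0,2],[0,0,0]],[[0,0,0],[0,0,0]],[[0,0,0],[0,0,0]]]}}

```text
clock: 40.3
position: [615.4, 322.5, 61.4]
ee_rot: [0.738, -0.675, -0.0, 0.002]
contact_force: [1.0, 0.2, -0.3]
gripper_width: 20.5
grasp_force: 59.3
```

Run:
```python
from h import *
d,s=snap('wrist','w12');p=pose(s);print(p,s['gripper_width'],s['grasp_force'],s['clock'])
plan([(616.5,332.3,25,-84.9)],step=30)
cv2.imwrite("pics/w12c.png",d["img"][100:350,150:550,::-1])
```

```text
[615.40862365 322.53282432  61.3623897  -84.93967008] 20.543765980853042 59.304460287094116 40.3
[[[-0.45,-0.05,1.9],[0,0,-0.0]],[[-0.46,-0.05,1.89],[0,0,-0.0]]]
```

View pics/w12c.png

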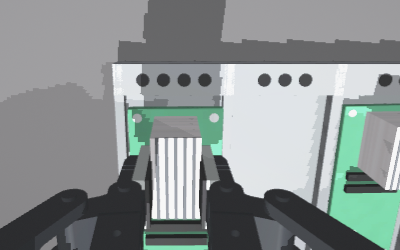

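Crop: the board is above the four-dot pocket; dots are centred at column 174 and the board at about 175. Lowering.

>>> {"fn": "drive_tool", "kwargs": {"deltas": [[[-0.5,-0.05,1.5],[0,0,0]],[[-0.4,-0.05,1.3],[0,0,0]],[[0,0,0.7],[0,0,0]],[[0,0,0.3],[0,0,0]],[[0,0,0.2],[0,0,0]],[[0,0,0],[0,0,0]],[[0,0,0],[0,0,0]]]}}

```text
clock: 41.05
position: [617.3, 332.6, 23.8]
ee_rot: [0.738, -0.675, 0.0, -0.0]
contact_force: [-0.3, 0.2, -0.6]
gripper_width: 20.9
grasp_force: 59.3
```

>>> {"fn": "drive_tool", "kwargs": {"deltas": [[[0,0,0.2],[0,0,0]],[[0,0,0.15],[0,0,0]],[[0,0,0.1],[0,0,0]],[[0,0,0],[0,0,0]],[[0,0,0],[0,0,0]]]}}

```text
clock: 41.55
position: [617.3, 332.6, 20.1]
ee_rot: [0.738, -0.675, 0.0, -0.0]
contact_force: [-2.1, -1.0, 6.0]
gripper_width: 20.7
grasp_force: 60.1
```

>>> {"fn": "drive_tool", "kwargs": {"deltas": [[[0,0,0],[0,0,0]],[[0,0,0],[0,0,0]],[[0,0,0],[0,0,0]],[[0,0,0],[0,0,0]],[[0,0,-1],[0,0,0]],[[0,0,-3],[0,0,0]],[[0,0,-4],[0,0,0]],[[0,0,-4],[0,0,0]],[[0,0,-4],[0,0,0]],[[0,0,-4],[0,0,0]],[[0,0,0],[0,0,0]],[[0,0,0],[0,0,0]]], "claw": 4.5}}

```text
clock: 42.75
position: [617.2, 332.8, 221.0]
ee_rot: [0.738, -0.675, 0.0, -0.002]
contact_force: [-0.2, -0.4, -1.2]
gripper_width: 44.9
grasp_force: 0.0
```

Run:
```python
from h import *
d,s=snap('wrist','w13');print(pose(s),s['clock'])
for b in boards(d,s,11):print(b)
t,_=snap('top','t13')
for b in boards(t,None,11):print('t',b)
cv2.imwrite("pics/c13.png",np.hstack([d["img"][80:400,100:500,::-1],cv2.resize(t["img"][80:300,130:420,::-1],(400,320))]))
```

```text
[617.23046022 332.82106351 221.01864747 -84.9399132 ] 42.75
{'c': array([476.6, 354.5]), 'yaw': np.float32(95.8), 'size': array([ 50.5, 120.1]), 'spot': array([480.98060422, 399.60542587]), 'loc': array([44.4, -9. ])}
{'c': array([615.6, 366.4]), 'yaw': np.float32(95.4), 'size': array([ 49.3, 118.8]), 'spot': array([605.34092263, 410.77907138]), 'loc': array([45.2,  6. ])}
{'c': array([703.9, 189.5]), 'yaw': np.float32(89.2), 'size': array([37.3, 48.1]), 'spot': None, 'loc': None}
t {'c': array([473.8, 353.5]), 'yaw': np.float32(95.8), 'size': array([ 50.3, 121.4]), 'spot': array([479.06879991, 398.5260112 ]), 'loc': array([44.2, -9.8])}
t {'c': array([612.7, 364.7]), 'yaw': np.float32(94.0), 'size': array([ 51.6, 119.5]), 'spot': array([603.60663685, 409.6278751 ]), 'loc': array([45.4,  6. ])}
```

View pics/c13.png

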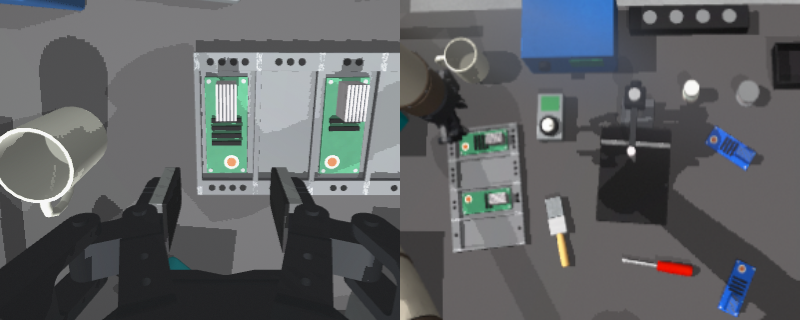

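Wrist view (left): board 4 lies flat in the four-dot pocket at (226,125) and board 2 in the two-dot pocket at (342,125). Top view (right): the rest of the bench is undisturbed. Handing in.

```bash
python3 -c "
from h import *
print(arm.job_done())"
```

```text
the job is handed in; nothing more can be done
None
```

Boards 2 and 4, the only green boards on the bench, were tested in that order (needle centred on the spot, key fully pressed), each filed flat in its own pocket, and the job is handed in.

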